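Put the pattern roller away and shut the batik tool chest

ROBOT

A 6-joint arm with a two-finger parallel gripper is mounted at the origin on the work surface. World frame = base frame: x ahead of the robot, y to its left, z up, the work surface at z = 0. Lengths are in m, angles in rad, forces in N, time in s.
With the tool pointing down it reaches from about 0.325 to 0.9 m from the base axis. Payload 6.1 kg.
Tool frame: the origin (TCP) lies at the very end of the fingers, on their centre line; the grasp point (between the pads) lies r.grip_depth behind it (r.grip_depth is the distance from the TCP to the grasp point, in m); z points along the fingers, y is the direction in which the jaws open and shut (so a half turn about z gives the same grasp; the last joint's range is limited). The gripper opens to 85 mm and grips with 20 to 120 N. Pads are 22 mm wide; open, the fingers measure 114 mm over their backs; the gripper's body (76 mm by 85 mm) begins 54 mm behind the grasp point. The pads swing forward as they close: fully open they stand 13 mm farther back than shut.
Start: joints at [1.129, 0.22, 1.526, -0, 1.395, -0.126], TCP at [0.194, 0.594, 0.231] pointing down, gripper open.
Joint ranges: [-2.98, 2.98], [-0.91, 2.08], [0.09, 2.57], [-1.24, 4.39], [0.2, 2.65], [-2.68, 2.68]. Speed limits (rad/s): [2.57, 2.57, 3.01, 3.14, 3.14, 3.14].

INTERFACE

Orientations are given as a unit quaternion [x, y, z, w].
In Python, from workcell import r, read_camera, calibration gives the robot as it stands.
- The arm moves only by the tool drive_tool, never from a script. Its argument "increments" is one flat list of numbers, 6 for each row, row after row: the shift along the tool's x, y, z in cm, then the turn, a rotation vector about the tool's x, y, z in degrees. A call has exactly 10 rows; each row shifts and turns the pose as measured when the row begins, along the tool's axes as they then stand; what a row does not reach is not made up. A row lasts 1/12 s, in which the tool goes at most 41.7 mm and 7.16 degrees, less where a joint would pass 70% of its speed; a pose out of reach is approached as far as the arm can. A call with a gripper value outside its range is refused whole. "fingers" is the finger opening in cm, from 0 to 8.54, set as the call begins (left out, the last holds). The fingers move at their own pace and stop on an object; the grip force is fixed at half the most. Time passes only in rows, so rows that do not move let the fingers close, or fill a call up. It gives the time, the measured TCP pose, the force and the opening at its end, in the units of the state.
- r.get_obs(): the state, without advancing time (a new reading comes with each control period).
- read_camera(name): name is "side" or "top" or "wrist"; returns the picture (480x640x3 uint8, red, green, blue); there is no depth.
- calibration(name): a dict with "mtx" (3x3 intrinsics, pixels), "R" (3x3) and "t" (3): a world point X has camera coordinates R X + t. Camera axes: x right, y down, z forward; pixel columns grow to the right and rows downward; lengths in m; the calibration is good to about 2 mm. A picture is of the moment at which its call begins: read the wrist's pose just before it. calibration takes no time and is no camera call; for the wrist camera it gives the pose at the moment of the call.
- r.job_done(): hands the job in, once; it reports no verdict.
The state is a dict: "t": time; "joint_positions": joint angles; "qd": joint speeds; "tau": joint torques, N m; "tcp_pos": TCP position; "ee_rot": TCP orientation; "contact_force": force on the tool from outside, world axes, zero at the start; "moment": the same for the moment, N m; "finger_gap": finger opening in m.
Only numpy, scipy, OpenCV 4.12 (cv2) and the standard library are available. Lean on these libraries where they do the work, as an engineer would, in place of code of your own. Each camera call takes 0.05 s, during which the arm holds its last target.

TASK

Put the carved pattern roller away: take it from where it stands on end and lay it on its side in the two V saddles inside the open chest, setting it down without dropping it. Then press the locked folding stay at its knee until it breaks, lower the lid gently until it is fully shut, and turn the brass catch square over the lid's edge. Leave everything else where it is, and do not turn the catch inward before the lid is down.

Things in the scene. Friction and masses are not known exactly. Their poses are not given: they have to be found in the camera images.
- chest: Light wooden tool chest, fixed, outside 290 (its x) by 220 (y) by 105 mm high, walls 12 mm, open on top. Origin: centre of its underside. Its x axis runs along its length, away from the robot (yaw -0.25 to 0.2 rad); the lid hinges on the -y rim, the catch is on the +y front. Inside, a till floor lies 62 mm below the rim, ending 45 mm short of the +x end wall, where the stay folds down.
- cradle (a point): Where the roller's middle rests, its axis along the chest's x: 60 mm from mid-length towards the -x end, 130 mm from the hinge line, 26 mm below the rim, 36 mm above the till floor. Axes as the chest's. Two blue felt V saddles (90 degree notch, 10 mm thick along x, centred 36 mm either side) carry it; their tips end 5 mm below it. A 12 mm divider stands on the till 58 mm away on the hinge side.
- roller_mid (a point): The carved pattern roller (loose, about 0.16 kg): brown wooden cylinder 38 mm in diameter, 96 mm long, with a brass disc 32 mm wide and 7 mm thick at each end, 110 mm overall, standing on end on the table. The point is at its middle, on its axis; its z axis runs along the roller. Either end may point either way in the saddles.
- hinge (a point): Middle of the lid's hinge line, on the top edge of the chest's -y rim. Axes as the chest's; the line runs along x.
- lid (a joint): Angle of the lid: 0 as it starts, open 85 degrees (leaning 5 degrees from upright towards the chest's front), growing as it closes; 1.483 rad is shut. A board 290 by 220 by 12 mm, 0.41 kg, its inner face on the hinge line. Locked, it cannot be lowered. With the stay broken, the braked pivots hold it wherever it is left: push it all the way, 3 to 4 N at the free edge. It opens no further.
- lid_edge (a point): Middle of the lid's free edge, on its outer face, 220 mm from the hinge line. Axes fixed to the lid: x along the hinge, y from the hinge to the free edge, z out of the outer face (up when shut; towards the chest's -y side while open). The outer face is plain and can be pushed anywhere.
- knee_pin (a point): Axis of the dark knuckle (22 mm in diameter, 18 mm long along the chest's x) at the knee of the steel lid stay. At the start it is 108 mm from mid-length towards the +x end, 78 mm from the hinge line, 43 mm above the rim, locked 5.6 mm over centre towards front and up. Press it square to the arms, towards hinge and down (chest frame 0, -0.73, -0.69), some 20 mm, with 3 to 6 N, to break it.
- knee (a joint): Bend of the stay's knee: 0 locked, 0.15 rad arms in line, over 0.4 clearly broken, about 2.9 when the lid is shut. The two flat arms, 14 by 4 mm, 75 mm between pins, slope at about 45 degrees from the +x end wall (125 mm from the hinge line, 15 mm below the rim) up to the lid (95 mm from the hinge along it, 14 mm off its inner face).
- catch_pivot (a point): Pivot (vertical axis) of the brass turn catch on a block on the middle of the chest's front, 14 mm in front of the lid's edge and just above the height of the shut lid's top. The point is 16.5 mm above the rim, at mid thickness of the 6 mm thick bar.
- catch_tab (a point): Centre of the catch's upright thumb pin (12 mm in diameter, 42 mm from the pivot, standing from the bar up to 44.5 mm above the rim; this point is 32.5 mm above the rim). Push it sideways to turn the catch, with about 1 N; it stays where it is left.
- catch (a joint): Angle of the turn catch: at 0 the bar points along the chest's +x, beside the lid's edge; negative, it points away from the chest; it grows as the bar turns towards the lid (clockwise from above), and at 1.57 rad the bar lies square over the lid's edge. Stops at -0.7 and 1.66 rad. It starts between -0.5 and 0.1 rad.
- dye_jar: Bystander: dark blue closed jar with white cap, 64 mm wide, 85 mm high; origin under its centre. The roller, this jar and the stamp stand in any order at three places on the robot's left, at least 120 mm apart.
- stamp: Bystander: copper printing stamp with a bow handle, 62 by 62 mm, 68 mm high; origin under its centre.
- wax_block: Bystander: amber block of wax 75 by 50 by 28 mm; origin under its centre.
- rubber_pad: Bystander: grey block eraser 70 by 45 by 20 mm; origin under its centre.
- pen_cup: Bystander: empty terracotta cup 72 mm wide, 90 mm high; origin under its centre.
- wax_pen: Bystander: dark wooden pen with copper nib, 146 mm long, 12 mm thick, lying in the back strip of the chest's till, between the divider and the hinge side; origin under its middle.

How it is judged:
On the way, in this order (a step that is already met when the one before it is completed fails the run):
1. the roller lies on its side in the saddles, let go (x of roller_mid in the frame of cradle between -0.018 and 0.018 m and y of roller_mid in the frame of cradle between -0.006 and 0.006 m and z of roller_mid in the frame of cradle below 0.005 m and angle between the z axis of roller_mid and the x axis of chest, either way round below 0.12 rad and contact force between the fingers and roller below 0.1 N), for 0.2 s.
2. the stay is broken at the knee (value of joint knee above 0.4 rad), for 0.1 s.
3. the lid is shut (within 0.03 rad) (value of joint lid above 1.453 rad), for 0.2 s.
4. the catch is square over the lid's edge (within 0.27 rad) (value of joint catch above 1.3 rad), for 0.2 s.
At the end, for the whole second after the job is handed in: The roller lies at rest on its side in the two saddles (middle within 18 mm along the chest and 6 mm across of the cradle point, axis within 0.12 rad of the chest's length), the lid is shut within 0.03 rad (joint lid above 1.453) and the catch is turned to above 1.3 rad, over the lid's edge (x of roller_mid in the frame of cradle between -0.018 and 0.018 m and y of roller_mid in the frame of cradle between -0.006 and 0.006 m and z of roller_mid in the frame of cradle below 0.005 m and angle between the z axis of roller_mid and the x axis of chest, either way round below 0.12 rad and linear speed of roller below 0.02 m/s and value of joint lid above 1.453 rad and value of joint catch above 1.3 rad); the robot touches nothing.
It fails at once if the roller is dropped or knocked over (moves faster than 0.6 m/s while not held) (linear speed of roller above 0.6 m/s and contact force between the fingers and roller below 0.1 N).
It fails at once if the lid is slammed (closes faster than 1.5 rad/s, a third of a metre per second at its edge) (velocity of joint lid above 1.5 rad/s).
It fails at once if the catch is turned inward (past 0.6 rad) while the lid is still up (value of joint catch above 0.6 rad and value of joint lid below 1.4 rad).
It fails at once if a bystander is pushed more than 30 mm (distance of any of dye_jar, stamp, wax_block, rubber_pad, pen_cup, wax_pen from where it was at the start of the episode above 0.03 m).
It also fails if it takes over 72 s, if anything falls off the work surface, if the arm or the gripper's body presses on something with over 40 N, if the wrist force passes 120 N, or if a joint passes its speed limit or range.

## Working session

There is one attempt and no reset: what is moved stays moved. The work goes in short steps, Python scripts to look and compute and a tool call to move; the robot and the scene stay as the last step left them, time stands still between calls to the robot, and variables do not carry over. Pictures are saved under pics/ and viewed, and the job is handed in when it is done.

Besides the shell and the picture viewer there is one more tool, called as name(argument=value, ...) on one line, values as JSON. drive_tool: Moves the arm, as the interface text tells. Its arguments: {"type":"object","properties":{"increments":{"type":"array","items":{"type":"number"}},"fingers":{"type":"number"}},"required":["increments"]}

```bash
ls; mkdir -p pics; cat > h.py <<'E'
import numpy as np, cv2
from workcell import r, read_camera, calibration
from scipy.spatial.transform import Rotation as Rn
E
python3 - <<'E'
from h import *
for n in ["side","top","wrist"]:
    c=calibration(n); im=read_camera(n)
    cv2.imwrite(f"pics/{n}0.png",im[:,:,::-1]); np.savez(f"{n}0.npz",**c)
    print(n,np.round(c["mtx"],1).tolist(),np.round(-c["R"].T@c["t"],3),np.round(c["R"],3).tolist())
print(r.get_obs(), r.grip_depth)
E
```

```text
pics
side [[563.4, 0.0, 324.9], [0.0, 563.4, 246.7], [0.0, 0.0, 1.0]] [ 1.683 -0.118  1.15 ] [[0.094, 0.995, 0.009], [0.64, -0.054, -0.767], [-0.763, 0.078, -0.642]]
top [[443.4, 0.0, 320.1], [0.0, 443.4, 242.7], [0.0, 0.0, 1.0]] [ 0.333 -0.014  1.319] [[0.024, -1.0, -0.002], [-0.984, -0.024, -0.174], [0.174, 0.006, -0.985]]
wrist [[364.5, 0.0, 319.5], [0.0, 364.5, 242.9], [0.0, 0.0, 1.0]] [0.123 0.618 0.373] [[0.31, 0.951, -0.002], [0.908, -0.295, 0.296], [0.281, -0.094, -0.955]]
{'t': 0.15, 'joint_positions': array([ 1.12893495e+00,  2.21079856e-01,  1.52738337e+00,  3.21367074e-06,
        1.39471926e+00, -1.26090187e-01]), 'qd': array([-1.17263872e-03, -1.79997703e-03, -4.16644344e-03, -1.43189957e-03,
       -3.34367629e-05,  6.68373438e-04]), 'tau': array([ 5.75884278e-04, -4.97477996e+01, -3.89908147e+01, -2.53672297e-04,
        7.03256606e-03, -1.26415520e-05]), 'tcp_pos': array([0.19387907, 0.59365274, 0.23041039]), 'ee_rot': array([ 1.57230682e-01,  9.87561583e-01, -7.62637566e-04, -2.24234062e-04]), 'contact_force': array([-0.35042138, -0.31042624, -0.45858934]), 'moment': array([ 0.01167205, -0.05203107, -0.00800239]), 'finger_gap': 0.08509700639416198} 0.0187
```

View pics/top0.png

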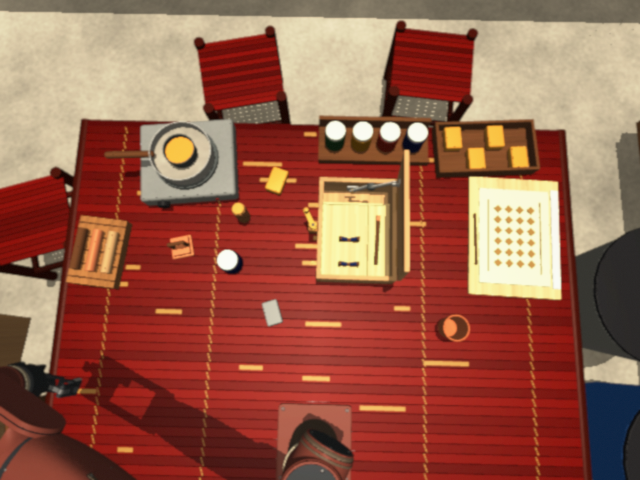

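View pics/side0.png

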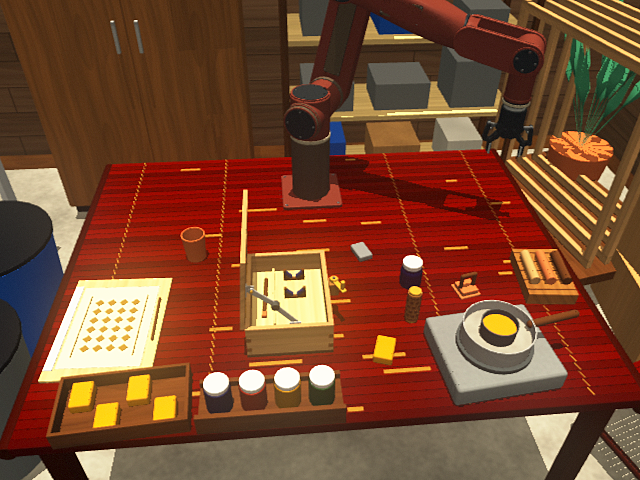

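View pics/wrist0.png

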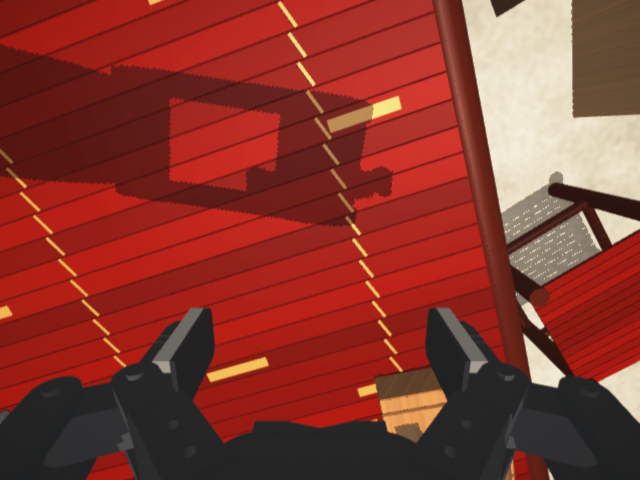

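The roller (brass top) is at about (238,209) in the top view and (414,292–320) in the side view. The jar is at (228,260), the stamp at (180,246), and the chest around (318–408, 178–282) with the lid on its right. I'll zoom in next.

```bash
python3 - <<'E'
from h import *
a=cv2.imread("pics/top0.png"); b=cv2.imread("pics/side0.png")
cv2.imwrite("pics/topz.png",cv2.resize(a[165:295,295:425],None,fx=4.6,fy=4.6,interpolation=cv2.INTER_CUBIC))
cv2.imwrite("pics/topr.png",cv2.resize(a[160:280,160:300],None,fx=5,fy=5,interpolation=cv2.INTER_CUBIC))
cv2.imwrite("pics/sidez.png",cv2.resize(b[180:365,225:445],None,fx=3.2,fy=3.2,interpolation=cv2.INTER_CUBIC))
E
```

```text
(no output)
```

View pics/topz.png

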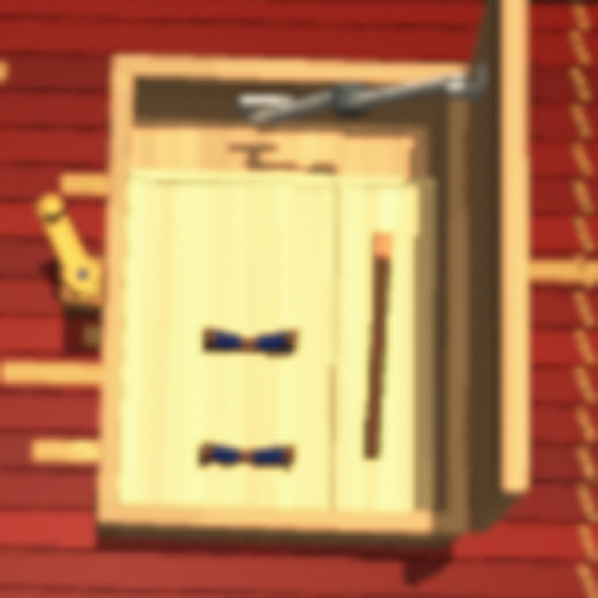

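View pics/topr.png

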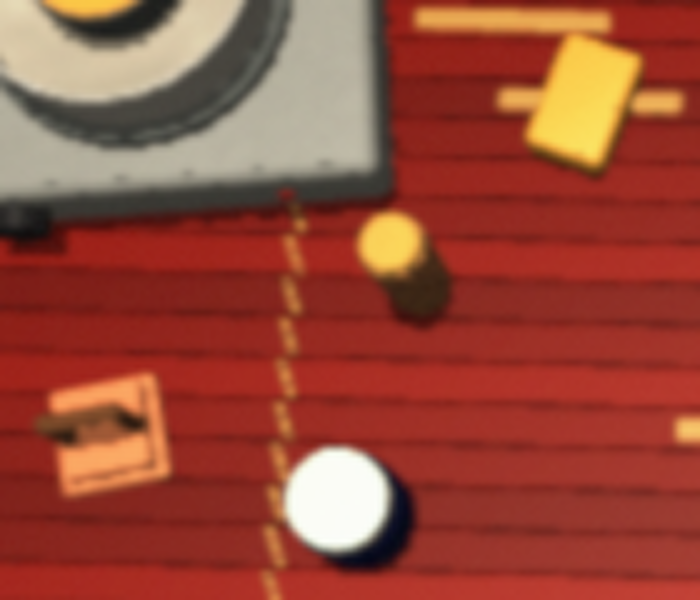

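View pics/sidez.png

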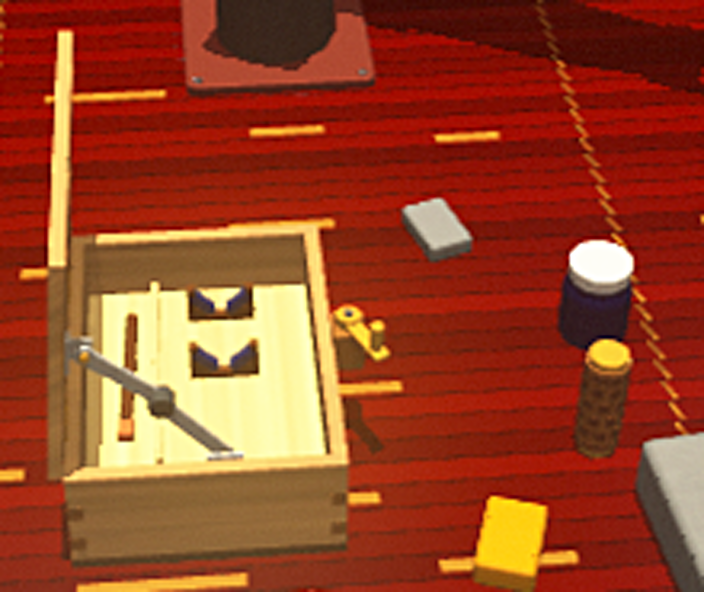

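```bash
cat >> h.py <<'E'
def ray(c,px):
    K=c["mtx"];R=c["R"];t=c["t"]
    d=R.T@np.linalg.inv(K)@np.array([px[0],px[1],1.0]); return -R.T@t,d/np.linalg.norm(d)
def onz(c,px,z):
    o,d=ray(c,px); return o+d*(z-o[2])/d[2]
def two(c1,p1,c2,p2):
    o1,d1=ray(c1,p1);o2,d2=ray(c2,p2)
    A=np.stack([d1,-d2],1);s=np.linalg.lstsq(A,o2-o1,rcond=None)[0]
    a=o1+d1*s[0];b=o2+d2*s[1];return (a+b)/2,np.linalg.norm(a-b)
def proj(c,X):
    v=c["mtx"]@(c["R"]@np.asarray(X)+c["t"]);return v[:2]/v[2]
E
python3 - <<'E'
from h import *
T=dict(np.load("top0.npz"));S=dict(np.load("side0.npz"))
tz=lambda x,y:(295-.5+.5/4.6+x/4.6,165-.5+y/4.6+.1)
tr=lambda x,y:(160-.4+x/5,160-.4+y/5)
sz=lambda x,y:(225-.35+x/3.2,180-.35+y/3.2)
p=lambda *a:print(a[0],*[np.round(q,4) for q in a[1:]])
p("roller top T",onz(T,tr(391,243),.110)); p("roller top S",onz(S,sz(608,355),.110))
p("2view",*two(T,tr(391,243),S,sz(608,355)))
p("jar",onz(T,tr(338,499),.085),onz(S,sz(600,264),.085))
p("stamp",onz(T,tr(110,435),.02))
p("wax",onz(T,tr(583,102),.028)); 
p("pad",onz(S,sz(437,228),.02))
A=onz(T,tz(100,524),.105);B=onz(T,tz(113,57),.105);p("cornersT -x+y,+x+y",A,B)
A2=onz(S,sz(320,228),.105);B2=onz(S,sz(347,462),.105);p("cornersS",A2,B2)
for a,b in((A,B),(A2,B2)): p("len,yaw",np.linalg.norm(b-a),np.arctan2(*(b-a)[1::-1]))
p("saddle near T/S",onz(T,tz(247,457),.072),onz(T,tz(249,342),.072),onz(S,sz(221,302),.072),onz(S,sz(224,359),.072))
p("catch piv",*two(T,tz(82,274),S,sz(348,314)))
p("tab",*two(T,tz(50,208),S,sz(377,324)))
p("knee",*two(T,tz(348,98),S,sz(163,401)))
# hotplate edge
p("plate corner",onz(T,tr(383,160),.05))
E
```

```text
roller top T [0.6397 0.2273 0.11  ]
roller top S [0.6456 0.2279 0.11  ]
2view [0.641  0.2288 0.1052] 0.0012
jar [0.4973 0.2536 0.085 ] [0.5059 0.2542 0.085 ]
stamp [0.541  0.4056 0.02  ]
wax [0.7512 0.1321 0.028 ]
pad [0.3689 0.1303 0.02  ]
cornersT -x+y,+x+y [0.4478 0.0016 0.105 ] [0.7382 0.001  0.105 ]
cornersS [0.4589 0.0071 0.105 ] [0.7401 0.0016 0.105 ]
len,yaw 0.2904 -0.0019
len,yaw 0.2812 -0.0196
saddle near T/S [ 0.4944 -0.0874  0.072 ] [ 0.5664 -0.0877  0.072 ] [ 0.5132 -0.0853  0.072 ] [ 0.5847 -0.0865  0.072 ]
catch piv [0.5954 0.0167 0.126 ] 0.0014
tab [0.6305 0.0362 0.1461] 0.0014
knee [ 0.7023 -0.1392  0.1463] 0.0025
plate corner [0.7054 0.2468 0.05  ]
```

```bash
cat >> h.py <<'E'
from scipy.linalg import logm,expm
def pose(p,R): 
    T=np.eye(4);T[:3,:3]=R;T[:3,3]=p;return T
def cur():
    o=r.get_obs();return pose(o["tcp_pos"],Rn.from_quat(o["ee_rot"]).as_matrix())
def down(phi,tilt,flip=1):
    """z az phi, tilt=angle off vertical (rad) pointing outward; x_t has horizontal comp flip*out"""
    o=np.array([np.cos(phi),np.sin(phi),0]);u=np.array([0,0,1.])
    z=np.sin(tilt)*o-np.cos(tilt)*u
    x=flip*(np.cos(tilt)*o+np.sin(tilt)*u)
    return np.stack([x,np.cross(z,x),z],1)
def plan(T1,n=10,T0=None,straight=False):
    """prints rows"""
    T0=cur() if T0 is None else T0
    R0=T0[:3,:3];dR=Rn.from_matrix(R0.T@T1[:3,:3]).as_rotvec()
    print("tot rot deg",np.round(np.degrees(dR),1),"dist cm",np.round(100*np.linalg.norm(T1[:3,3]-T0[:3,3]),2))
    for i in range(n if (straight and np.linalg.norm(dR)>.05) else 1):
        if straight:
            Ri=R0@Rn.from_rotvec(dR*i/n).as_matrix(); v=Ri.T@(T1[:3,3]-T0[:3,3])/n
        else:
            X=np.real(expm(np.real(logm(np.linalg.inv(T0)@T1))/n)); v=X[:3,3]
        print([round(float(q),2) for q in 100*v]+[round(float(q),2) for q in np.degrees(dR)/n])
def st():
    o=r.get_obs();print("t",round(o["t"],2),"q",np.round(o["joint_positions"],3),"p",np.round(o["tcp_pos"],4),"F",np.round(o["contact_force"],1),"gap",round(o["finger_gap"],4))
E
python3 - <<'E'
from h import *
T0=cur()
T1=pose([.42,.30,.26],down(1.3,np.radians(25)));plan(T1)
R=down(.5,np.radians(55));gd=.0187
g=np.array([.641,.228,.063]); tcp=g+R[:,2]*gd
print("grasp tcp",tcp,"pre",tcp-.13*R[:,2])
E
```

```text
tot rot deg [-19.1  20.   85.9] dist cm 37.18
[-3.97, 0.39, -1.07, -1.91, 2.0, 8.59]
grasp tcp [0.65444294 0.23534391 0.05227412] pre [0.56098937 0.18429    0.12683906]
```

drive_tool(increments=[-3.2,0.3,-0.9,-1.4,1.5,6.6,-3.2,0.3,-0.9,-1.4,1.5,6.6,-3.2,0.3,-0.9,-1.4,1.5,6.6,-3.2,0.3,-0.9,-1.4,1.5,6.6,-3.2,0.3,-0.9,-1.4,1.5,6.6,-3.2,0.3,-0.9,-1.4,1.5,6.6,-3.2,0.3,-0.9,-1.4,1.5,6.6,-3.2,0.3,-0.9,-1.4,1.5,6.6,-3.2,0.3,-0.9,-1.4,1.5,6.6,-3.2,0.3,-0.9,-1.4,1.5,6.6], fingers=6.0)

```text
t: 0.98
tcp_pos: [0.4202, 0.3736, 0.2706]
ee_rot: [0.675, 0.717, 0.134, -0.107]
contact_force: [0.5, -0.8, 0.2]
finger_gap: 0.0602
```

```bash
python3 - <<'E'
from h import *
st();print(np.round(cur(),3))
R=down(.5,np.radians(50));p=np.array([.641,.228,.063])+R[:,2]*.0187-.16*R[:,2]+[0,0,.04]
print(p);plan(pose(p,R),15)
E
```

```text
t 0.98 q [ 0.404 -0.128  1.85   0.318  1.269  0.271] p [0.4202 0.3736 0.2706] F [ 0.5 -0.8  0.2] gap 0.0602
[[-0.065  0.998  0.027  0.42 ]
 [ 0.94   0.052  0.337  0.374]
 [ 0.334  0.047 -0.941  0.271]
 [ 0.     0.     0.     1.   ]]
[0.54600864 0.17610598 0.19382589]
tot rot deg [-35.1  25.6  54.7] dist cm 24.64
[-1.05, 1.35, 0.05, -2.34, 1.71, 3.65]
```

drive_tool(increments=[-1.6,2.0,0.1,-3.4,2.5,5.4,-1.6,2.0,0.1,-3.4,2.5,5.4,-1.6,2.0,0.1,-3.4,2.5,5.4,-1.6,2.0,0.1,-3.4,2.5,5.4,-1.6,2.0,0.1,-3.4,2.5,5.4,-1.6,2.0,0.1,-3.4,2.5,5.4,-1.6,2.0,0.1,-3.4,2.5,5.4,-1.6,2.0,0.1,-3.4,2.5,5.4,-1.6,2.0,0.1,-3.4,2.5,5.4,-1.6,2.0,0.1,-3.4,2.5,5.4])

```text
t: 1.82
tcp_pos: [0.5544, 0.1583, 0.1919]
ee_rot: [0.881, 0.209, 0.413, -0.1]
contact_force: [0.3, 1.6, 1.6]
finger_gap: 0.0599
```

```bash
python3 - <<'E'
from h import *
st();print(np.round(cur(),3))
c=calibration("wrist");im=read_camera("wrist");cv2.imwrite("pics/w1.png",im[:,:,::-1]);np.savez("w1.npz",**c)
R=down(.5,np.radians(55));p=np.array([.641,.228,.063])+R[:,2]*.0187-.11*R[:,2]
print(p);plan(pose(p,R),10)
E
```

```text
t 1.82 q [-0.115 -0.371  2.4    0.974  0.54   0.274] p [0.5544 0.1583 0.1919] F [0.3 1.6 1.6] gap 0.0599
[[ 0.572  0.451  0.685  0.554]
 [ 0.286 -0.892  0.349  0.158]
 [ 0.769 -0.004 -0.639  0.192]
 [ 0.     0.     0.     1.   ]]
[0.57536684 0.19214444 0.11536753]
tot rot deg [ 1.5  5.  -1.8] dist cm 8.25
[-0.33, -0.2, 0.73, 0.15, 0.5, -0.18]
```

View pics/w1.png

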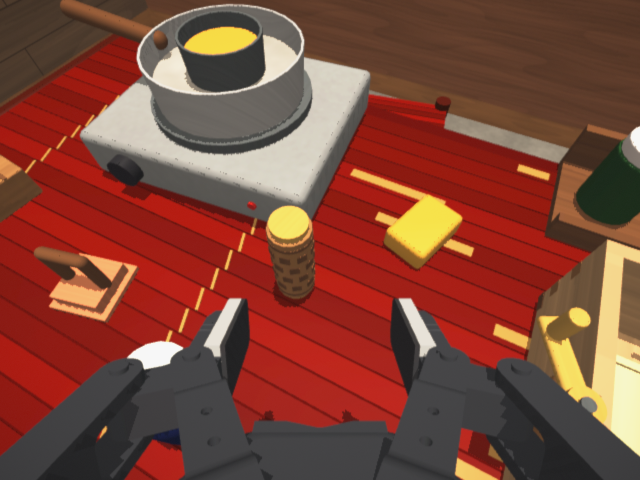

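The roller stands in the middle of the wrist view, with its top disc centred near (290,222) and its base near (296,290). The jar is at lower left, half hidden by the finger. I'll refine the roller's position from this view.

```bash
python3 - <<'E'
from h import *
W=dict(np.load("w1.npz"));T=dict(np.load("top0.npz"));S=dict(np.load("side0.npz"))
im=cv2.imread("pics/w1.png");hsv=cv2.cvtColor(im,cv2.COLOR_BGR2HSV)
roi=hsv[195:310,255:330];m=((roi[:,:,0]>20)&(roi[:,:,0]<32)&(roi[:,:,1]>120)&(roi[:,:,2]>190)).astype(np.uint8)
n,l,s,c=cv2.connectedComponentsWithStats(m);
for i in range(1,n):
    if s[i,4]>50: print(s[i],c[i]+[255,195])
print("top disc z.11:",onz(W,(290,222),.11))
for X in ([.641,.228,.11],[.641,.228,.0]): print(proj(W,X),proj(T,X),proj(S,X))
E
```

```text
[  13   11   41   33 1037] [287.99421408 221.86210222]
top disc z.11: [0.64211174 0.22898642 0.11      ]
[290.39986407 223.47734761] [237.56153522 207.72902459] [414.31127533 289.35784908]
[297.9503874  285.84776798] [244.22867753 216.78712481] [409.89821877 317.88485759]
```

```bash
python3 - <<'E'
from h import *
R=down(.5,np.radians(55));g=np.array([.6415,.2288,.063])+R[:,2]*.0187
plan(pose(g-.07*R[:,2],R),10)
E
```

```text
tot rot deg [ 1.5  5.  -1.8] dist cm 11.95
[-0.3, -0.21, 1.14, 0.15, 0.5, -0.18]
```

drive_tool(increments=[-0.3,-0.2,1.1,0.15,0.5,-0.2,-0.3,-0.2,1.1,0.15,0.5,-0.2,-0.3,-0.2,1.1,0.15,0.5,-0.2,-0.3,-0.2,1.1,0.15,0.5,-0.2,-0.3,-0.2,1.1,0.15,0.5,-0.2,-0.3,-0.2,1.1,0.15,0.5,-0.2,-0.3,-0.2,1.1,0.15,0.5,-0.2,-0.3,-0.2,1.1,0.15,0.5,-0.2,-0.3,-0.2,1.1,0.15,0.5,-0.2,-0.3,-0.2,1.1,0.15,0.5,-0.2])

```text
t: 2.7
tcp_pos: [0.6021, 0.2034, 0.0877]
ee_rot: [0.86, 0.219, 0.449, -0.111]
contact_force: [0.1, -1.3, 0.1]
finger_gap: 0.0601
```

```bash
python3 - <<'E'
from h import *
st()
c=calibration("wrist");im=read_camera("wrist");cv2.imwrite("pics/w2.png",im[:,:,::-1]);np.savez("w2.npz",**c)
R=down(.5,np.radians(55));g=np.array([.6415,.2288,.063])+R[:,2]*.0187
plan(pose(g,R),10)
for X in ([.6415,.2288,.11],[.6415,.2288,.0]): print(proj(c,X))
E
```

```text
t 2.7 q [-0.012  0.08   2.33   1.936  0.436 -0.712] p [0.6021 0.2034 0.0877] F [ 0.1 -1.3  0.1] gap 0.0601
tot rot deg [0.4 0.1 0.1] dist cm 7.09
[0.09, -0.03, 0.7, 0.04, 0.01, 0.01]
[311.539193   201.20157446]
[313.35478848 311.09540643]
```

View pics/w2.png

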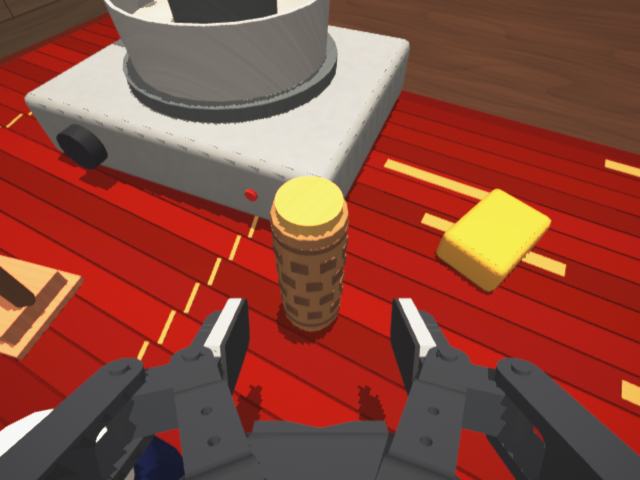

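The roller stands between the fingers, with its top disc at (309,202) against a predicted (311,201). I'll go in now.

drive_tool(increments=[0.1,-0.05,0.7,0,0,0,0.1,-0.05,0.7,0,0,0,0.1,-0.05,0.7,0,0,0,0.1,-0.05,0.7,0,0,0,0.1,-0.05,0.7,0,0,0,0.1,-0.05,0.7,0,0,0,0.1,-0.05,0.7,0,0,0,0.1,-0.05,0.7,0,0,0,0.1,-0.05,0.7,0,0,0,0.1,-0.05,0.7,0,0,0])

```text
t: 3.58
tcp_pos: [0.6584, 0.2408, 0.051]
ee_rot: [0.86, 0.219, 0.447, -0.111]
contact_force: [-0.4, 0.9, 0.1]
finger_gap: 0.0601
```

```bash
python3 - <<'E'
from h import *
st()
R=down(.5,np.radians(55));g=np.array([.6415,.2288,.063])+R[:,2]*.0187
plan(pose(g,R),10)
E
```

```text
t 3.58 q [ 0.078  0.306  2.16   2.169  0.41  -0.892] p [0.6584 0.2408 0.051 ] F [-0.4  0.9  0.1] gap 0.0601
tot rot deg [0.3 0.2 0.1] dist cm 0.6
[-0.02, 0.02, -0.05, 0.03, 0.02, 0.01]
```

drive_tool(increments=[-0.1,0.1,-0.2,0,0,0,-0.1,0.1,-0.2,0,0,0,0,0,0,0,0,0,0,0,0,0,0,0,0,0,0,0,0,0,0,0,0,0,0,0,0,0,0,0,0,0,0,0,0,0,0,0,0,0,0,0,0,0,0,0,0,0,0,0], fingers=3.2)

```text
t: 4.42
tcp_pos: [0.6553, 0.237, 0.0511]
ee_rot: [0.86, 0.219, 0.447, -0.111]
contact_force: [0.0, 0.3, -0.1]
finger_gap: 0.0369
```

```bash
python3 - <<'E'
from h import *
st();print(np.round(cur(),3))
c=calibration("wrist");im=read_camera("wrist");cv2.imwrite("pics/w3.png",im[:,:,::-1]);np.savez("w3.npz",**c)
E
```

```text
t 4.42 q [ 0.07   0.298  2.17   2.157  0.415 -0.887] p [0.6553 0.237  0.0511] F [ 0.   0.3 -0.1] gap 0.0369
[[ 0.505  0.476  0.72   0.655]
 [ 0.277 -0.879  0.387  0.237]
 [ 0.817  0.004 -0.576  0.051]
 [ 0.     0.     0.     1.   ]]
```

View pics/w3.png

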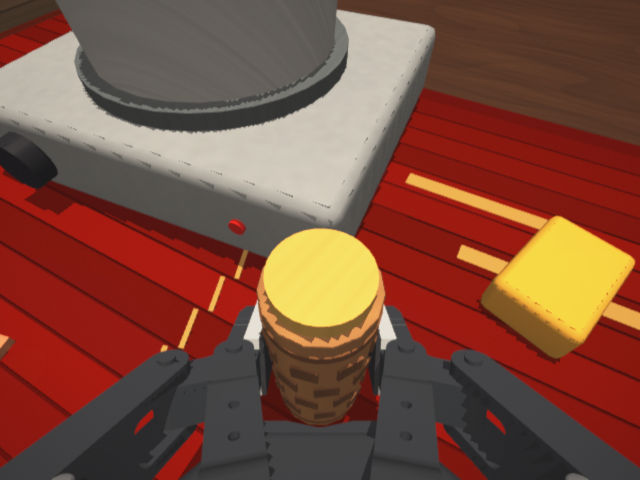

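```bash
cat > kin.py <<'E'
from h import *
from scipy.optimize import least_squares
D=[([1.12893,.22108,1.52738,0,1.39472,-.12609],[.19388,.59365,.23041],[.15723,.98756,-.00076,-.00022]),
([.404,-.128,1.85,.318,1.269,.271],[.4202,.3736,.2706],[.675,.717,.134,-.107]),
([-.115,-.371,2.4,.974,.54,.274],[.5544,.1583,.1919],[.881,.209,.413,-.1]),
([-.012,.08,2.33,1.936,.436,-.712],[.6021,.2034,.0877],[.86,.219,.449,-.111]),
([.078,.306,2.16,2.169,.41,-.892],[.6584,.2408,.051],[.86,.219,.447,-.111])]
Y=lambda a:Rn.from_rotvec([0,a,0]).as_matrix()
Z=lambda a:Rn.from_rotvec([0,0,a]).as_matrix()
def Rfk(q,s=(1,1,1)):
    return Z(q[0])@Y(q[1]+q[2])@Z(s[0]*q[3])@Y(s[1]*q[4])@Z(s[2]*q[5])
def pfk(q,v,s=(1,1,1)):
    x0,z0,d,L1,e,L2,Lt=v
    return Z(q[0])@(np.array([x0,d,z0])+Y(q[1])@(np.array([0,0,L1])+Y(q[2])@(np.array([e,0,L2])+Z(s[0]*q[3])@Y(s[1]*q[4])@np.array([0,0,Lt]))))
if __name__=="__main__":
    for s in [(a,b,c) for a in(1,-1) for b in(1,-1) for c in(1,-1)]:
        F=[Rfk(q,s).T@Rn.from_quat(Q).as_matrix() for q,_,Q in D]
        e=max(np.linalg.norm(F[0]-f) for f in F)
        if e<.1:
            print(s,e,np.round(F[0],3))
            f=lambda v:np.concatenate([pfk(q,v,s)-p for q,p,_ in D])
            o=least_squares(f,[0,.3,.08,.45,0,.4,.3]);print(np.round(o.x,4),np.abs(o.fun).max())
E
python3 kin.py
```

```text
(1, 1, 1) 0.0021985678306183022 [[ 0. -1. -0.]
 [ 1.  0. -0.]
 [ 0. -0.  1.]]
[-3.000e-04  3.111e-01  7.870e-02  4.122e-01  5.280e-02  5.479e-01
  3.342e-01] 0.00044790680655451554
```

```bash
cat >> kin.py <<'E'
V=[-3.000e-04,3.111e-01,7.870e-02,4.122e-01,5.280e-02,5.479e-01,3.342e-01]
F0=np.array([[0,-1,0],[1,0,0],[0,0,1.]])
LO=np.array([-2.98,-.91,.09,-1.24,.2,-2.68]);HI=np.array([2.98,2.08,2.57,4.39,2.65,2.68])
def fk(q): return pose(pfk(q,V),Rfk(q)@F0)
def ik(T,q0):
    def f(q):
        X=fk(q);return np.concatenate([(X[:3,3]-T[:3,3])*5,Rn.from_matrix(X[:3,:3].T@T[:3,:3]).as_rotvec(),1e-4*(q-q0)])
    o=least_squares(f,np.clip(q0,LO+1e-3,HI-1e-3),bounds=(LO,HI));return o.x,np.abs(f(o.x)[:6]).max()
def allik(T):
    out=[]
    rng=np.random.default_rng(0)
    for k in range(40):
        q,e=ik(T,rng.uniform(LO,HI))
        if e<2e-3 and not any(np.abs(q-o).max()<.05 for o in out): out.append(q)
    return out
def follow(T1,q,n=10,T0=None):
    T0=fk(q) if T0 is None else T0
    X=np.real(expm(np.real(logm(np.linalg.inv(T0)@T1))/n));T=T0.copy();mx=np.zeros(6)
    for i in range(n):
        T=T@X;q2,e=ik(T,q);mx=np.maximum(mx,np.abs(q2-q)*12);q=q2
        if e>2e-3: print("FAIL",i,e)
    return q,mx
E
python3 - <<'E'
from kin import *
Tc=cur();R=Tc[:3,:3];a=R.T@[0,0,1];a[1]=0;a/=np.linalg.norm(a)
yt=np.array([0,1.,0]);m=R.T@(np.array([.6415,.2288,.055])-Tc[:3,3]);m[1]=0
print("a",a,"mid",m)
np.savez("grasp.npz",a=a,m=m)
yaw=-.005;Xc=np.array([np.cos(yaw),np.sin(yaw),0]);Yc=np.array([-np.sin(yaw),np.cos(yaw),0])
B1=np.stack([a,yt,np.cross(a,yt)],1)
q0=r.get_obs()["joint_positions"];print("now all",[np.round(q,2) for q in allik(Tc)])
for nm,A,Yw in (("A+",Xc,Yc),("A-",Xc,-Yc),("B+",-Xc,Yc),("B-",-Xc,-Yc)):
    Rw=np.stack([A,Yw,np.cross(A,Yw)],1)@B1.T
    if Rw[2,2]>0: continue
    p=np.array([.532,-.088,.079])-Rw@m
    print(nm,np.round(Rw[:,2],2),[np.round(q,2) for q in allik(pose(p,Rw))])
E
```

```text
a [ 0.81716684  0.         -0.57640121] mid [-0.00605879  0.         -0.01532957]
now all [array([ 0.07,  0.3 ,  2.17,  2.16,  0.42, -0.89])]
A- [-0.58  0.   -0.82] [array([-0.23,  0.68,  1.37, -0.13,  1.7 ,  1.37])]
B+ [ 0.58 -0.   -0.82] [array([-0.47, -0.12,  2.37,  0.69,  0.42, -2.61])]
```

```bash
cat > tgt.py <<'E'
from kin import *
G=np.load("grasp.npz");a=G["a"];m=G["m"]
def place(mid,yaw):
    Xc=np.array([np.cos(yaw),np.sin(yaw),0]);Yw=-np.array([-np.sin(yaw),np.cos(yaw),0]);yt=np.array([0,1.,0])
    Rw=np.stack([Xc,Yw,np.cross(Xc,Yw)],1)@np.stack([a,yt,np.cross(a,yt)],1).T
    return pose(np.array(mid)-Rw@m,Rw)
E
python3 - <<'E'
from tgt import *
q=r.get_obs()["joint_positions"];T=cur()
T1=T.copy();T1[:3,3]+=[-.06,-.04,.16]
q1,mx=follow(T1,q);print(np.round(q1,2),np.round(mx,2))
TP=place([.528,-.088,.22],-.005)
q2,mx=follow(TP,q1,24);print(np.round(q2,2),np.round(mx,2))
qd,mx=follow(place([.528,-.088,.08],-.005),q2);print(np.round(qd,2),np.round(mx,2))
TM=pose([.5,.12,.25],down(.35,np.radians(25)))
qm,mx=follow(TM,q1,12);print(np.round(qm,2),np.round(mx,2))
q2,mx=follow(TP,qm,12);print(np.round(q2,2),np.round(mx,2))
plan(T1)
E
```

```text
[-0.03 -0.26  2.32  1.17  0.46  0.11] [0.14 0.68 0.27 1.33 0.31 1.35]
[-0.23  0.51  1.32 -0.14  1.91  1.34] [0.15 0.48 0.53 2.16 0.78 2.23]
[-0.23  0.67  1.38 -0.13  1.7   1.37] [0.   0.22 0.12 0.01 0.27 0.04]
[-0.02 -0.42  2.14  0.18  1.02  1.14] [0.05 0.36 0.29 1.88 0.67 1.94]
[-0.23  0.51  1.32 -0.14  1.91  1.34] [0.24 1.   0.89 0.35 0.9  0.3 ]
tot rot deg [0. 0. 0.] dist cm 17.55
[0.89, 0.07, -1.51, 0.0, 0.0, 0.0]
```

drive_tool(increments=[0.9,0,-1.5,0,0,0,0.9,0,-1.5,0,0,0,0.9,0,-1.5,0,0,0,0.9,0,-1.5,0,0,0,0.9,0,-1.5,0,0,0,0.9,0,-1.5,0,0,0,0.9,0,-1.5,0,0,0,0.9,0,-1.5,0,0,0,0.9,0,-1.5,0,0,0,0.9,0,-1.5,0,0,0])

```text
t: 5.3
tcp_pos: [0.5837, 0.2013, 0.2037]
ee_rot: [0.866, 0.218, 0.436, -0.111]
contact_force: [0.0, -0.2, -1.2]
finger_gap: 0.0369
```

```bash
python3 - <<'E'
from tgt import *
st();TP=place([.528,-.088,.22],-.005);plan(TP,20)
q,mx=follow(TP,r.get_obs()["joint_positions"],20);print(np.round(q,2),np.round(mx,2))
E
```

```text
t 5.3 q [-0.013 -0.274  2.337  1.111  0.451  0.185] p [0.5837 0.2013 0.2037] F [ 0.  -0.2 -1.2] gap 0.0369
tot rot deg [ -5.1 -86.6  31.2] dist cm 29.53
[-0.7, 1.33, -0.24, -0.25, -4.33, 1.56]
[-0.23  0.51  1.32 -0.14  1.91  1.34] [0.2  0.59 0.65 2.46 0.92 2.54]
```

drive_tool(increments=[-0.7,1.3,-0.3,-0.2,-4.3,1.5,-0.7,1.3,-0.3,-0.2,-4.3,1.5,-0.7,1.3,-0.3,-0.2,-4.3,1.5,-0.7,1.3,-0.3,-0.2,-4.3,1.5,-0.7,1.3,-0.3,-0.2,-4.3,1.5,-0.7,1.3,-0.3,-0.2,-4.3,1.5,-0.7,1.3,-0.3,-0.2,-4.3,1.5,-0.7,1.3,-0.3,-0.2,-4.3,1.5,-0.7,1.3,-0.3,-0.2,-4.3,1.5,-0.7,1.3,-0.3,-0.2,-4.3,1.5])

```text
t: 6.13
tcp_pos: [0.5548, 0.0495, 0.1801]
ee_rot: [0.989, 0.119, 0.059, -0.059]
contact_force: [0.0, 1.2, -2.6]
finger_gap: 0.0367
```

```bash
python3 - <<'E'
from tgt import *
st();TP=place([.528,-.088,.20],-.005);plan(TP,10)
q,mx=follow(TP,r.get_obs()["joint_positions"],10);print(np.round(q,2),np.round(mx,2))
c=calibration("wrist");im=read_camera("wrist");cv2.imwrite("pics/w4.png",im[:,:,::-1]);np.savez("w4.npz",**c)
E
```

```text
t 6.13 q [-0.141  0.018  1.855  0.156  1.189  1.137] p [0.5548 0.0495 0.1801] F [ 0.   1.2 -2.6] gap 0.0367
tot rot deg [ -2.3 -41.7  15.8] dist cm 14.09
[-0.51, 1.32, -0.03, -0.23, -4.17, 1.58]
[-0.23  0.53  1.33 -0.14  1.88  1.34] [0.13 0.62 0.65 0.42 0.83 0.39]
```

View pics/w4.png

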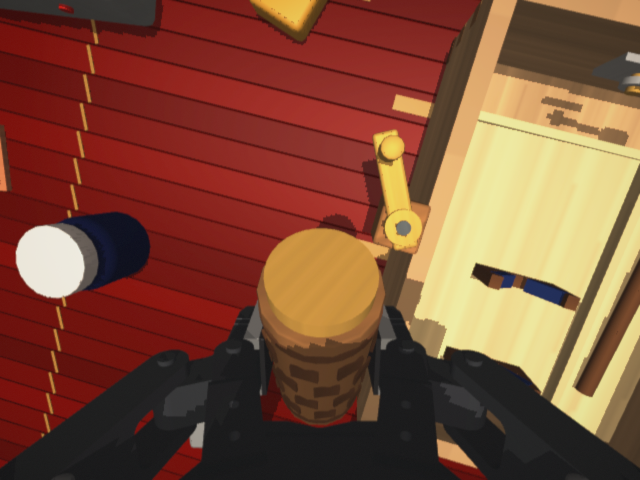

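The roller is held well. The catch pivot shows at (403,229), its pin at (391,147), and one saddle near (525,285). I'll use these to cross-check the chest position while moving on.

drive_tool(increments=[-0.6,1.3,-0.2,-0.2,-4.2,1.6,-0.6,1.3,-0.2,-0.2,-4.2,1.6,-0.6,1.3,-0.2,-0.2,-4.2,1.6,-0.6,1.3,-0.2,-0.2,-4.2,1.6,-0.6,1.3,-0.2,-0.2,-4.2,1.6,-0.6,1.3,-0.2,-0.2,-4.2,1.6,-0.6,1.3,-0.2,-0.2,-4.2,1.6,-0.6,1.3,-0.2,-0.2,-4.2,1.6,-0.6,1.3,-0.2,-0.2,-4.2,1.6,-0.6,1.3,-0.2,-0.2,-4.2,1.6])

```text
t: 7.02
tcp_pos: [0.5154, -0.0911, 0.1994]
ee_rot: [0.947, -0.008, -0.32, -0.003]
contact_force: [-0.4, -1.3, -2.5]
finger_gap: 0.0366
```

```bash
python3 - <<'E'
from tgt import *
W=dict(np.load("w4.npz"));print("piv",onz(W,(403,229),.1245),"tab",onz(W,(391,147),.1495))
st();TP=place([.528,-.088,.13],-.005);plan(TP,10)
for n in("wrist","side","top"):
    c=calibration(n);im=read_camera(n);cv2.imwrite(f"pics/{n}5.png",im[:,:,::-1]);np.savez(f"{n}5.npz",**c)
b=cv2.imread("pics/side5.png");cv2.imwrite("pics/side5z.png",cv2.resize(b[130:365,205:425],None,fx=2.5,fy=2.5,interpolation=cv2.INTER_CUBIC))
b=cv2.imread("pics/top5.png");cv2.imwrite("pics/top5z.png",cv2.resize(b[165:295,285:425],None,fx=4.2,fy=4.2,interpolation=cv2.INTER_CUBIC))
E
```

```text
piv [0.59480547 0.01707974 0.1245    ] tab [0.63357807 0.03743087 0.1495    ]
t 7.02 q [-0.24   0.53   1.32  -0.143  1.928  1.341] p [ 0.5154 -0.0911  0.1994] F [-0.4 -1.3 -2.5] gap 0.0366
tot rot deg [-0.4  2.2 -0.5] dist cm 8.59
[0.58, -0.03, 0.64, -0.04, 0.22, -0.05]
```

View pics/wrist5.png

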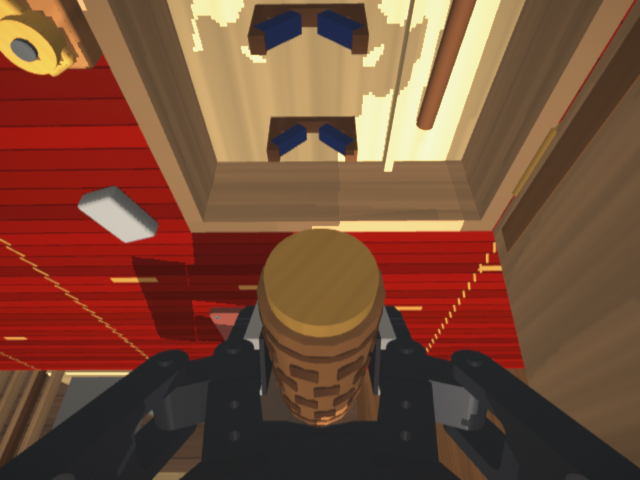

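View pics/side5z.png

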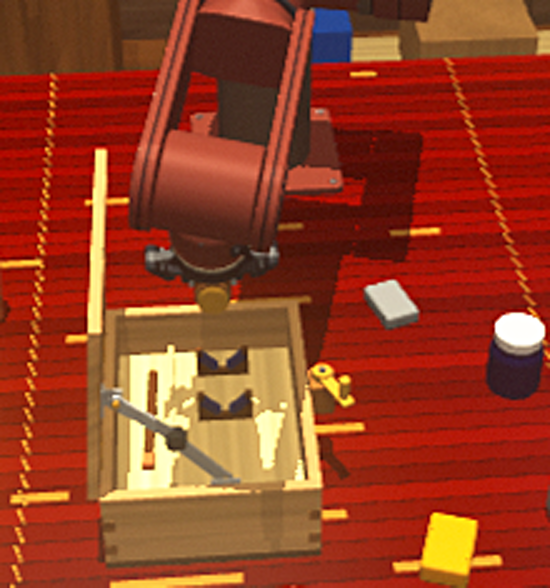

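View pics/top5z.png

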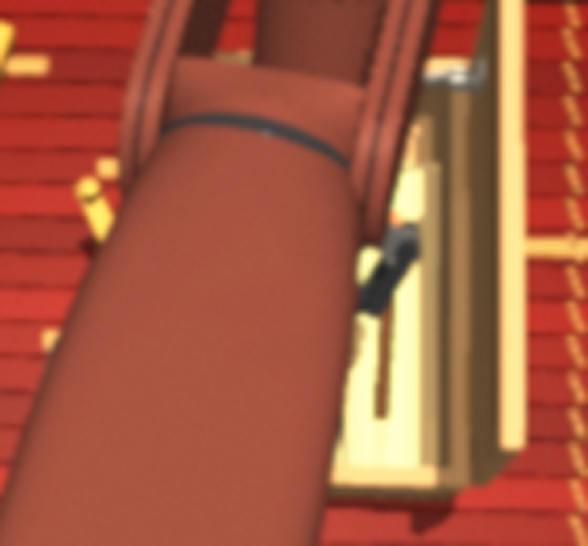

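```bash
python3 - <<'E'
from tgt import *
W=dict(np.load("wrist5.npz"))
for nm,px,z in (("-x saddle",(313.5,135),.072),("+x saddle",(308.5,30),.072),("rim -x+y outer",(192,234),.105),("rim -x outer at col 350",(350,231),.105),("rim inner -x+y",(204,221),.105),("piv",(24,49),.1245)):
    print(nm,np.round(onz(W,px,z),4))
# tips of the V: left tip edges
for px in ((270,118),(357,118),(249,6),(368,4),(267,150),(357,150),(249,45),(367,45)): print(px,np.round(onz(W,px,.074),4))
E
```

```text
-x saddle [ 0.51   -0.0866  0.072 ]
+x saddle [ 0.5751 -0.086   0.072 ]
rim -x+y outer [0.4475 0.0053 0.105 ]
rim -x outer at col 350 [ 0.4494 -0.112   0.105 ]
rim inner -x+y [ 0.4627 -0.0078  0.105 ]
piv [0.5936 0.0224 0.1245]
(270, 118) [ 0.5248 -0.0602  0.074 ]
(357, 118) [ 0.524  -0.1139  0.074 ]
(249, 6) [ 0.5873 -0.0581  0.074 ]
(368, 4) [ 0.5873 -0.1149  0.074 ]
(267, 150) [ 0.4997 -0.055   0.074 ]
(357, 150) [ 0.4988 -0.1156  0.074 ]
(249, 45) [ 0.5691 -0.0549  0.074 ]
(367, 45) [ 0.5681 -0.1161  0.074 ]
```

```bash
python3 - <<'E'
from h import *
b=cv2.imread("pics/wrist5.png");cv2.imwrite("pics/w5z.png",cv2.resize(b[0:240,180:440],None,fx=2.5,fy=2.5,interpolation=cv2.INTER_CUBIC))
E
```

```text
(no output)
```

View pics/w5z.png

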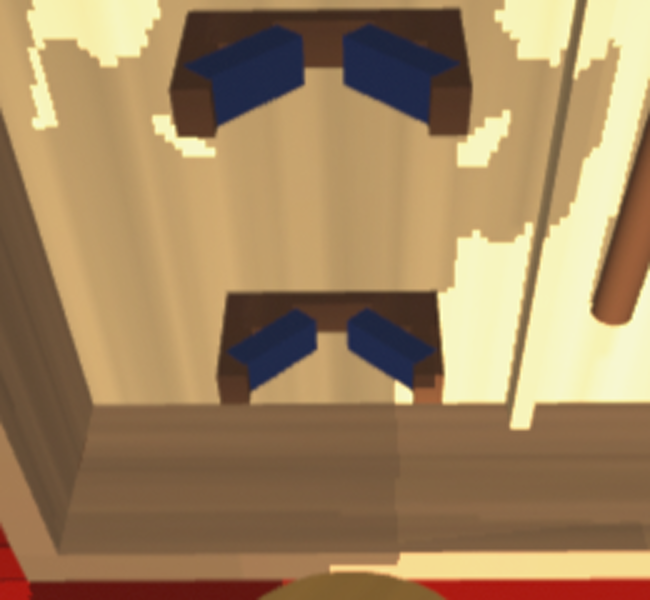

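```bash
python3 - <<'E'
from tgt import *
W=dict(np.load("wrist5.npz"))
f=lambda x,y:(180-.3+x/2.5,-.3+y/2.5)
for p,z in ((f(331,390),.074),(f(322,110),.074),(f(331,403),.074),(f(321,136),.074),(f(331.5,292),.043),(f(323,10),.043)): print(np.round(onz(W,p,z),4))
E
```

```text
[ 0.4943 -0.0852  0.074 ]
[ 0.5693 -0.0858  0.074 ]
[ 0.4896 -0.0851  0.074 ]
[ 0.5639 -0.0854  0.074 ]
[ 0.5033 -0.0853  0.043 ]
[ 0.5757 -0.0857  0.043 ]
```

```bash
python3 - <<'E'
from tgt import *
plan(place([.529,-.0865,.11],-.005),10)
E
```

```text
tot rot deg [-0.5  2.1 -0.4] dist cm 10.42
[0.69, -0.04, 0.78, -0.05, 0.21, -0.04]
```

drive_tool(increments=[0.7,-0.05,0.8,-0.05,0.2,-0.05,0.7,-0.05,0.8,-0.05,0.2,-0.05,0.7,-0.05,0.8,-0.05,0.2,-0.05,0.7,-0.05,0.8,-0.05,0.2,-0.05,0.7,-0.05,0.8,-0.05,0.2,-0.05,0.7,-0.05,0.8,-0.05,0.2,-0.05,0.7,-0.05,0.8,-0.05,0.2,-0.05,0.7,-0.05,0.8,-0.05,0.2,-0.05,0.7,-0.05,0.8,-0.05,0.2,-0.05,0,0,0,0,0,0])

```text
t: 8.0
tcp_pos: [0.5243, -0.0808, 0.0921]
ee_rot: [0.955, 0.002, -0.298, -0.002]
contact_force: [-0.8, -0.2, -1.6]
finger_gap: 0.0366
```

```bash
python3 - <<'E'
from tgt import *
st();TP=place([.529,-.0865,.083],-.005);plan(TP,10)
for n in("wrist","side"):
    c=calibration(n);im=read_camera(n);cv2.imwrite(f"pics/{n}6.png",im[:,:,::-1]);np.savez(f"{n}6.npz",**c)
b=cv2.imread("pics/side6.png");cv2.imwrite("pics/side6z.png",cv2.resize(b[180:365,215:395],None,fx=3.2,fy=3.2,interpolation=cv2.INTER_CUBIC))
T=cur();S=dict(np.load("side6.npz"));W=dict(np.load("wrist6.npz"))
for s in(-.055,0,.055): print(proj(S,(T[:3,:3]@(m+a*s)+T[:3,3])),proj(W,(T[:3,:3]@(m+a*s)+T[:3,3])),T[:3,:3]@(m+a*s)+T[:3,3])
E
```

```text
t 8.0 q [-0.224  0.623  1.383 -0.124  1.728  1.362] p [ 0.5243 -0.0808  0.0921] F [-0.8 -0.2 -1.6] gap 0.0366
tot rot deg [-0.1 -0.5  0.5] dist cm 2.58
[0.15, 0.06, 0.2, -0.01, -0.05, 0.05]
[294.06229544 254.73953947] [320.62736788 388.05975253] [ 0.47378391 -0.0812582   0.10959319]
[295.1335409  267.57675793] [321.07597335 347.91927318] [ 0.52878103 -0.08119347  0.11015292]
[296.26486895 281.13397312] [321.90975459 273.31389933] [ 0.58377814 -0.08112873  0.11071266]
```

View pics/side6z.png

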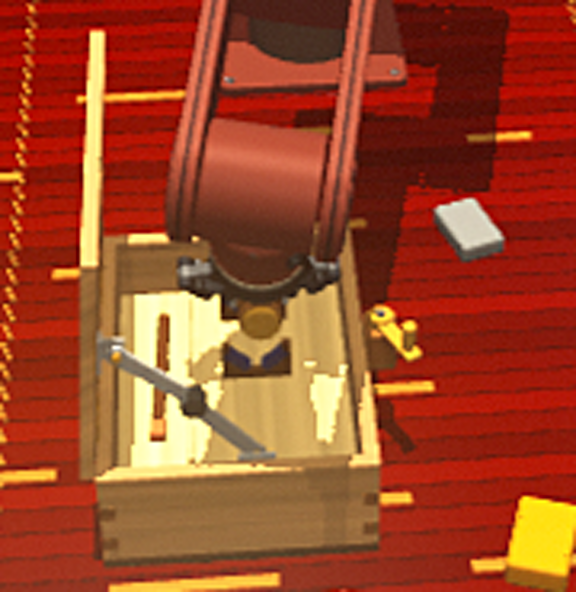

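View pics/wrist6.png

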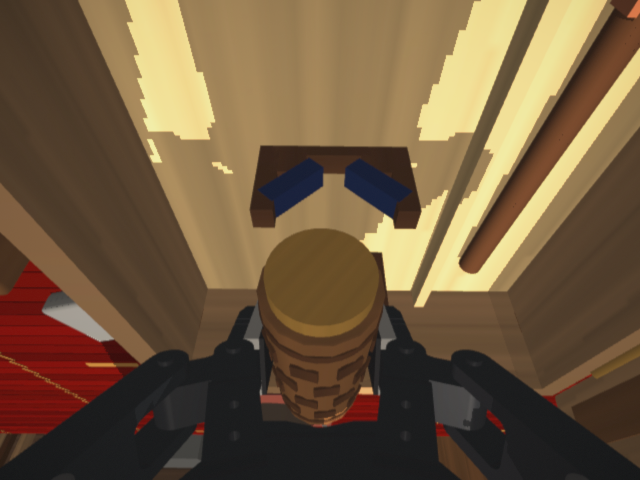

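```bash
python3 - <<'E'
from tgt import *
W=dict(np.load("wrist6.npz"));S=dict(np.load("side6.npz"))
print(onz(W,(334.5,220),.074),onz(W,(337,148),.043),onz(S,(215+256.5/3.2,180+345/3.2),.074))
print("hand disc from wrist",onz(W,(321,275),.1107), onz(S,(215+262/3.2,180+320/3.2),.1107))
E
```

```text
[ 0.56482472 -0.0860256   0.074     ] [ 0.57463978 -0.0873364   0.043     ] [ 0.57120881 -0.08432138  0.074     ]
hand disc from wrist [ 0.58289418 -0.0808794   0.1107    ] [ 0.57948835 -0.07925136  0.1107    ]
```

drive_tool(increments=[0.15,0.06,0.2,0,-0.05,0.05,0.15,0.06,0.2,0,-0.05,0.05,0.15,0.06,0.2,0,-0.05,0.05,0.15,0.06,0.2,0,-0.05,0.05,0.15,0.06,0.2,0,-0.05,0.05,0.15,0.06,0.2,0,-0.05,0.05,0.15,0.06,0.2,0,-0.05,0.05,0.15,0.06,0.2,0,-0.05,0.05,0.15,0.06,0.2,0,-0.05,0.05,0,0,0,0,0,0])

```text
t: 8.93
tcp_pos: [0.5283, -0.0882, 0.0722]
ee_rot: [0.954, -0.003, -0.299, -0.0]
contact_force: [0.0, -0.3, -3.3]
finger_gap: 0.0368
```

```bash
python3 - <<'E'
from tgt import *
st();T=cur();print(T[:3,:3]@m+T[:3,3],T[:3,:3]@a);plan(place([.529,-.0863,.080],-.005),10)
E
```

```text
t 8.93 q [-0.232  0.66   1.37  -0.13   1.705  1.368] p [ 0.5283 -0.0882  0.0722] F [ 0.  -0.3 -3.3] gap 0.0368
[ 0.53205054 -0.08818714  0.08821909] [ 0.99995335 -0.00666371  0.00699304]
tot rot deg [ 0.  -0.4 -0.1] dist cm 0.9
[0.02, -0.02, 0.09, 0.0, -0.04, -0.01]
```

drive_tool(increments=[0.05,-0.03,0.1,0,-0.05,0,0.05,-0.03,0.1,0,-0.05,0,0.05,-0.03,0.1,0,-0.05,0,0.05,-0.03,0.1,0,-0.05,0,0.05,-0.03,0.1,0,-0.05,0,0.05,-0.03,0.1,0,-0.05,0,0.05,-0.03,0.1,0,-0.05,0,0.05,0,0.1,0,-0.05,0,0,0,0,0,0,0,0,0,0,0,0,0])

```text
t: 9.77
tcp_pos: [0.5268, -0.0857, 0.0624]
ee_rot: [0.953, -0.003, -0.303, -0.0]
contact_force: [0.0, 0.9, -2.1]
finger_gap: 0.0366
```

```bash
python3 - <<'E'
from tgt import *
st();T=cur();print(T[:3,:3]@m+T[:3,3],T[:3,:3]@a);plan(place([.529,-.0863,.079],-.005),10)
E
```

```text
t 9.77 q [-0.228  0.676  1.37  -0.13   1.698  1.373] p [ 0.5268 -0.0857  0.0624] F [ 0.   0.9 -2.1] gap 0.0366
[ 0.53073653 -0.08565158  0.07837551] [ 9.99978984e-01 -6.42039369e-03 -8.99665185e-04]
tot rot deg [ 0.   0.1 -0.1] dist cm 0.19
[-0.02, 0.01, 0.0, 0.0, 0.01, -0.01]
```

drive_tool(increments=[0.06,0,0.08,0,0,0,0.06,0,0.08,0,0,0,0,0,0,0,0,0,0,0,0,0,0,0,0,0,0,0,0,0,0,0,0,0,0,0,0,0,0,0,0,0,0,0,0,0,0,0,0,0,0,0,0,0,0,0,0,0,0,0])

```text
t: 10.6
tcp_pos: [0.5273, -0.0858, 0.0617]
ee_rot: [0.953, -0.003, -0.303, -0.0]
contact_force: [1.1, 0.7, -0.6]
finger_gap: 0.0364
```

```bash
python3 - <<'E'
from tgt import *
st();T=cur();print(T[:3,:3]@m+T[:3,3],T[:3,:3]@a)
for n in("wrist","side"):
    c=calibration(n);im=read_camera(n);cv2.imwrite(f"pics/{n}7.png",im[:,:,::-1]);np.savez(f"{n}7.npz",**c)
b=cv2.imread("pics/side7.png");cv2.imwrite("pics/side7z.png",cv2.resize(b[230:330,245:375],None,fx=5,fy=5,interpolation=cv2.INTER_CUBIC))
E
```

```text
t 10.6 q [-0.228  0.677  1.369 -0.13   1.697  1.373] p [ 0.5273 -0.0858  0.0617] F [ 1.1  0.7 -0.6] gap 0.0364
[ 0.53120413 -0.08582783  0.07771882] [ 9.99979282e-01 -6.42502380e-03 -3.92775083e-04]
```

View pics/side7z.png

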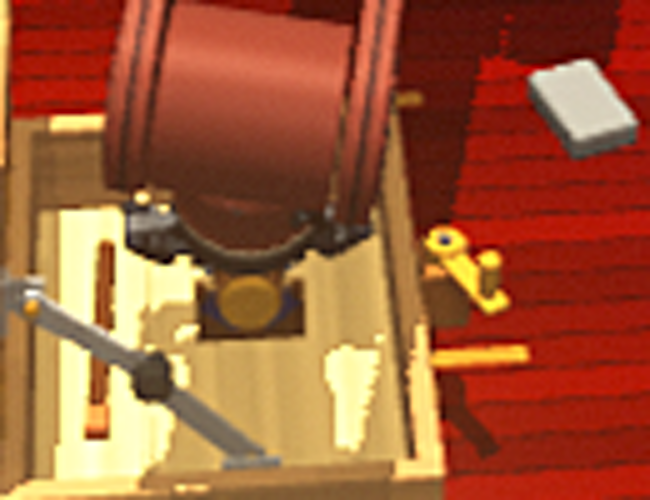

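View pics/wrist7.png

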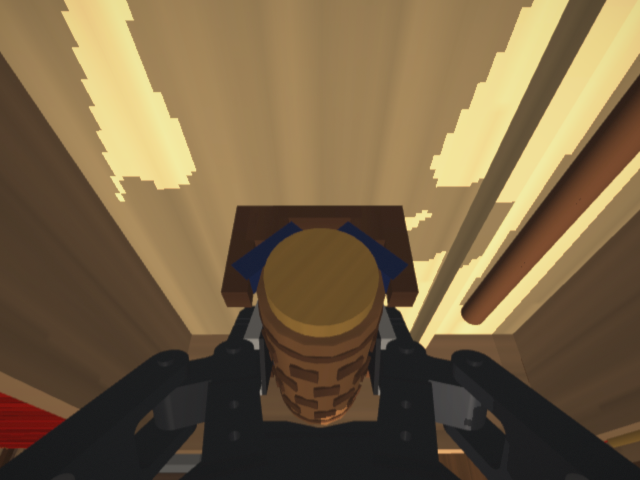

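The roller sits centred between the two felt faces, and the vertical force has started to drop, so it is in light contact. I'll ease it down half a millimetre and then open slightly.

drive_tool(increments=[0.03,0,0.05,0,0,0,0,0,0,0,0,0,0,0,0,0,0,0,0,0,0,0,0,0,0,0,0,0,0,0,0,0,0,0,0,0,0,0,0,0,0,0,0,0,0,0,0,0,0,0,0,0,0,0,0,0,0,0,0,0], fingers=4.0)

```text
t: 11.53
tcp_pos: [0.5275, -0.086, 0.0615]
ee_rot: [0.953, -0.004, -0.302, 0.0]
contact_force: [0.1, 1.0, 0.1]
finger_gap: 0.0401
```

drive_tool(increments=[0,0,0,0,0,0,0,0,0,0,0,0,0,0,0,0,0,0,0,0,0,0,0,0,0,0,0,0,0,0,0,0,0,0,0,0,0,0,0,0,0,0,0,0,0,0,0,0,0,0,0,0,0,0,0,0,0,0,0,0], fingers=5.4)

```text
t: 12.37
tcp_pos: [0.5275, -0.086, 0.0615]
ee_rot: [0.953, -0.004, -0.302, 0.0]
contact_force: [0.3, 0.7, -0.7]
finger_gap: 0.0544
```

```bash
python3 - <<'E'
from tgt import *
st();T=cur()
for n in("wrist","side"):
    c=calibration(n);im=read_camera(n);cv2.imwrite(f"pics/{n}8.png",im[:,:,::-1]);np.savez(f"{n}8.npz",**c)
T1=T.copy();T1[:3,3]+=[0,0,.12];plan(T1,10)
E
```

```text
t 12.37 q [-0.228  0.678  1.369 -0.13   1.696  1.373] p [ 0.5275 -0.086   0.0615] F [ 0.3  0.7 -0.7] gap 0.0544
tot rot deg [0. 0. 0.] dist cm 12.0
[-0.69, 0.0, -0.98, 0.0, 0.0, 0.0]
```

View pics/wrist8.png

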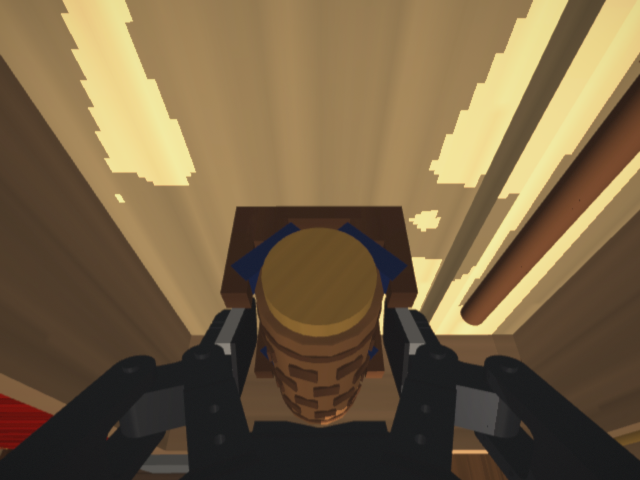

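The roller is released and resting on both saddles. I'll retreat straight up.

drive_tool(increments=[-0.35,0,-0.5,0,0,0,-0.35,0,-0.5,0,0,0,-0.7,0,-1.0,0,0,0,-0.9,0,-1.3,0,0,0,-0.9,0,-1.3,0,0,0,-1.0,0,-1.5,0,0,0,-1.0,0,-1.5,0,0,0,-1.0,0,-1.5,0,0,0,-1.0,0,-1.5,0,0,0,-1.0,0,-1.5,0,0,0])

```text
t: 13.3
tcp_pos: [0.5291, -0.0853, 0.2219]
ee_rot: [0.953, -0.004, -0.303, -0.0]
contact_force: [0.0, -0.6, -0.5]
finger_gap: 0.0542
```

```bash
python3 - <<'E'
from tgt import *
st();T=cur()
c=calibration("wrist");im=read_camera("wrist");cv2.imwrite(f"pics/wrist9.png",im[:,:,::-1]);np.savez(f"wrist9.npz",**c)
E
```

```text
t 13.3 q [-0.227  0.511  1.289 -0.137  1.942  1.341] p [ 0.5291 -0.0853  0.2219] F [ 0.  -0.6 -0.5] gap 0.0542
```

View pics/wrist9.png

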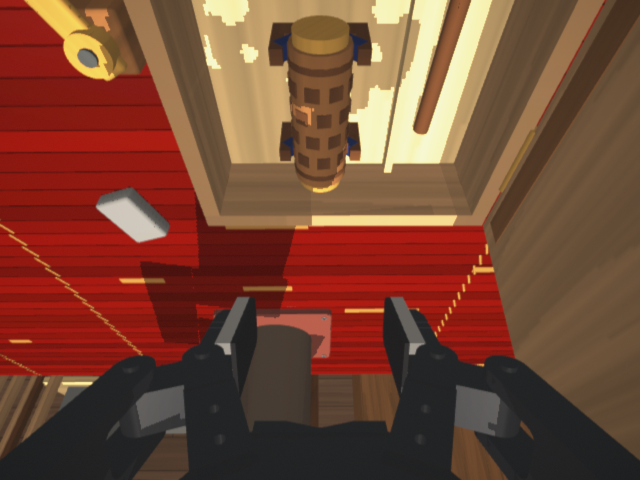

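The roller lies along both saddles, with its ends at (320,30) and (321,185), so step one looks good. Next I'll plan the knee press.

```bash
cat >> tgt.py <<'E'
def frame(z,xh):
    z=np.array(z,float);z/=np.linalg.norm(z);x=np.array(xh,float);x-=z*(x@z);x/=np.linalg.norm(x)
    return np.stack([x,np.cross(z,x),z],1)
KN=np.array([.701,-.139,.147]);dk=np.array([0,-.73,-.69])
E
python3 - <<'E'
from tgt import *
q0=r.get_obs()["joint_positions"]
W=dict(np.load("wrist9.npz"))
print("roller ends",onz(W,(321,36),.079),onz(W,(321,183),.065))
for nm,xh in (("+X",[1,0,0]),("-X",[-1,0,0]),("up",[0,-.69,.73]),("dn",[0,.69,-.73])):
    R=frame(dk,xh);T=pose(KN-dk*.055,R);print(nm,[np.round(q,2) for q in allik(T)])
    q1,mx=follow(T,q0,15);print(np.round(q1,2),np.round(mx,2))
    q2,mx=follow(pose(KN+dk*.02,R),q1,15);print(np.round(q2,2),np.round(mx,2))
E
```

```text
roller ends [ 0.58287867 -0.08651088  0.079     ] [ 0.4581606  -0.08620871  0.065     ]
+X [array([ 0.09,  0.56,  1.38, -0.83,  1.39,  1.9 ])]
[ 0.09  0.56  1.38 -0.83  1.39  1.9 ] [0.27 0.18 0.1  0.73 0.56 0.61]
[ 0.02  0.6   1.42 -0.86  1.27  1.92] [0.06 0.04 0.05 0.03 0.09 0.02]
-X [array([ 0.09,  0.56,  1.38, -0.83,  1.39, -1.24])]
[ 0.09  0.56  1.38 -0.83  1.39 -1.24] [0.33 0.69 0.8  1.07 1.1  2.4 ]
[ 0.02  0.6   1.42 -0.86  1.27 -1.22] [0.06 0.04 0.05 0.03 0.09 0.02]
up []
FAIL 9 0.03014420983267712
FAIL 10 0.1226757641942783
FAIL 11 0.2124435866653884
FAIL 12 0.29937900579943116
FAIL 13 0.3831050278730677
FAIL 14 0.4626761636113562
[-0.1   0.41  1.42 -0.44  1.24  2.68] [0.32 0.45 0.49 0.77 0.91 1.83]
FAIL 0 0.030096676702542794
FAIL 1 0.05983584065314563
FAIL 2 0.08920990801875539
FAIL 3 0.11820829256505369
FAIL 4 0.14681704926371328
FAIL 5 0.17501664177596551
FAIL 6 0.20278651606195253
FAIL 7 0.2300979364047133
FAIL 8 0.25691650984135755
FAIL 9 0.28319180381605297
FAIL 10 0.3088832359502443
FAIL 11 0.33392229437493304
FAIL 12 0.35821827116344623
FAIL 13 0.3816919783442293
FAIL 14 0.4042008394694625
[-0.19  0.43  1.48 -0.42  1.1   2.68] [0.1  0.03 0.08 0.05 0.16 0.  ]
dn [array([ 0.09,  0.56,  1.38, -0.83,  1.39,  0.33])]
[ 0.09  0.56  1.38 -0.83  1.39  0.33] [0.28 0.3  0.44 0.73 0.76 1.01]
[ 0.02  0.6   1.42 -0.86  1.27  0.35] [0.06 0.04 0.05 0.03 0.09 0.02]
```

```bash
python3 - <<'E'
from tgt import *
R=frame(dk,[1,0,0]);plan(pose(KN-dk*.06,R),10)
E
```

```text
tot rot deg [-45.   33.1  13.8] dist cm 17.47
[1.76, 0.09, -0.19, -4.5, 3.31, 1.38]
```

drive_tool(increments=[1.75,0.1,-0.2,-4.5,3.3,1.4,1.75,0.1,-0.2,-4.5,3.3,1.4,1.75,0.1,-0.2,-4.5,3.3,1.4,1.75,0.1,-0.2,-4.5,3.3,1.4,1.75,0.1,-0.2,-4.5,3.3,1.4,1.75,0.1,-0.2,-4.5,3.3,1.4,1.75,0.1,-0.2,-4.5,3.3,1.4,1.75,0.1,-0.2,-4.5,3.3,1.4,1.75,0.1,-0.2,-4.5,3.3,1.4,1.75,0.1,-0.2,-4.5,3.3,1.4], fingers=0)

```text
t: 14.18
tcp_pos: [0.714, -0.1003, 0.2223]
ee_rot: [0.911, -0.013, 0.028, 0.411]
contact_force: [0.5, -1.3, -0.3]
finger_gap: -0.0002
```

```bash
python3 - <<'E'
from tgt import *
st()
for n in("wrist","side"):
    c=calibration(n);im=read_camera(n);cv2.imwrite(f"pics/{n}10.png",im[:,:,::-1]);np.savez(f"{n}10.npz",**c)
b=cv2.imread("pics/side10.png");cv2.imwrite("pics/side10z.png",cv2.resize(b[180:365,215:395],None,fx=3.2,fy=3.2,interpolation=cv2.INTER_CUBIC))
R=frame(dk,[1,0,0]);plan(pose(KN-dk*.03,R),10)
W=dict(np.load("wrist10.npz"));print(proj(W,KN),proj(W,cur()[:3,3]))
E
```

```text
t 14.18 q [ 0.101  0.533  1.359 -0.866  1.396  1.928] p [ 0.714  -0.1003  0.2223] F [ 0.5 -1.3 -0.3] gap -0.0002
tot rot deg [ 1.8 -2.1 -2.3] dist cm 5.58
[-0.13, -0.25, 0.48, 0.18, -0.21, -0.23]
[273.43848899 280.55359573] [310.97804544 316.28147835]
```

View pics/wrist10.png

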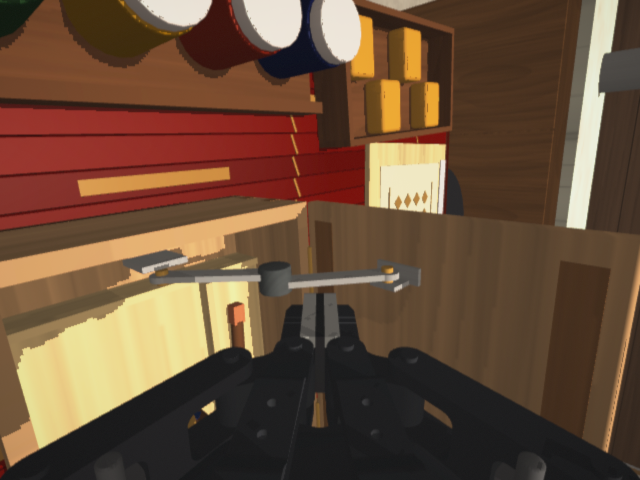

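View pics/side10z.png

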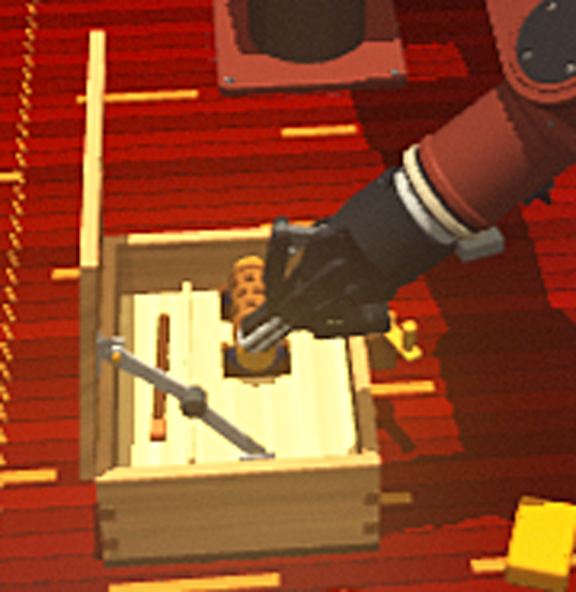

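The knuckle shows at (275,278) against a predicted (273,280), so the knee position is good. I'll line up at 30 mm standoff.

drive_tool(increments=[-0.15,-0.25,0.45,0.2,-0.2,-0.25,-0.15,-0.25,0.45,0.2,-0.2,-0.25,-0.15,-0.25,0.45,0.2,-0.2,-0.25,-0.15,-0.25,0.45,0.2,-0.2,-0.25,-0.15,-0.25,0.45,0.2,-0.2,-0.25,-0.15,-0.25,0.45,0.2,-0.2,-0.25,-0.15,-0.25,0.45,0.2,-0.2,-0.25,-0.15,-0.25,0.45,0.2,-0.2,-0.25,-0.15,-0.25,0.45,0.2,-0.2,-0.25,-0.15,-0.25,0.45,0,0,0])

```text
t: 15.12
tcp_pos: [0.696, -0.1202, 0.1703]
ee_rot: [0.92, -0.003, -0.002, 0.391]
contact_force: [0.8, -0.5, -0.1]
finger_gap: -0.0
```

```bash
python3 - <<'E'
from tgt import *
st()
R=frame(dk,[1,0,0]);T=cur();print("offset from knee along/perp",(KN-T[:3,3])@dk, T[:3,:3].T@(KN-T[:3,3]));plan(pose(KN-dk*.012,R),10)
c=calibration("wrist");im=read_camera("wrist");cv2.imwrite(f"pics/wrist11.png",im[:,:,::-1]);print(proj(c,KN))
E
```

```text
t 15.12 q [ 0.059  0.557  1.406 -0.828  1.347  1.902] p [ 0.696  -0.1202  0.1703] F [ 0.8 -0.5 -0.1] gap -0.0
offset from knee along/perp 0.029800494706064468 [ 0.00509726 -0.00377449  0.02968268]
tot rot deg [-0.6  0.3 -0.2] dist cm 1.87
[0.05, -0.04, 0.18, -0.06, 0.03, -0.02]
[311.78127722 277.04534437]
```

View pics/wrist11.png

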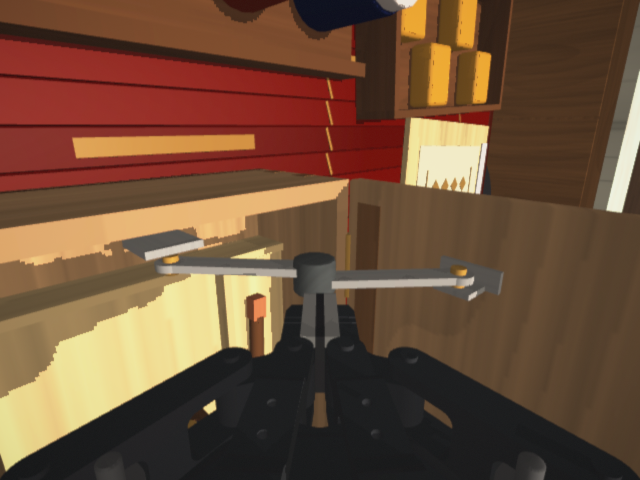

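The knuckle is straight ahead of the closed fingers at (315,273). I'll advance to contact.

drive_tool(increments=[0.06,-0.04,0.25,0,0,0,0.06,-0.04,0.25,0,0,0,0.06,-0.04,0.25,0,0,0,0.06,-0.04,0.25,0,0,0,0.06,-0.04,0.25,0,0,0,0.06,-0.04,0.25,0,0,0,0.06,-0.04,0.25,0,0,0,0.06,-0.04,0.25,0,0,0,0.06,-0.04,0.25,0,0,0,0,0,0.25,0,0,0])

```text
t: 16.0
tcp_pos: [0.7009, -0.1361, 0.1474]
ee_rot: [0.92, -0.002, -0.003, 0.391]
contact_force: [-1.5, 2.1, 0.9]
finger_gap: -0.0002
```

```bash
python3 - <<'E'
from tgt import *
st()
T=cur();print("rel",T[:3,:3].T@(KN-T[:3,3]))
E
```

```text
t 16.0 q [ 0.036  0.59   1.406 -0.839  1.311  1.91 ] p [ 0.7009 -0.1361  0.1474] F [-1.5  2.1  0.9] gap -0.0002
rel [0.00015445 0.00174336 0.00241042]
```

drive_tool(increments=[0,0.02,0.25,0,0,0,0,0.02,0.25,0,0,0,0,0.02,0.25,0,0,0,0,0.02,0.25,0,0,0,0,0.02,0.25,0,0,0,0,0.02,0.25,0,0,0,0,0.02,0.25,0,0,0,0,0,0.25,0,0,0,0,0,0,0,0,0,0,0,0,0,0,0])

```text
t: 16.83
tcp_pos: [0.7011, -0.1445, 0.1306]
ee_rot: [0.922, 0.0, -0.001, 0.386]
contact_force: [-0.6, 0.9, 0.1]
finger_gap: -0.0
```

```bash
python3 - <<'E'
from tgt import *
st()
T=cur();print("rel",T[:3,:3].T@(KN-T[:3,3]))
for n in("wrist","side"):
    c=calibration(n);im=read_camera(n);cv2.imwrite(f"pics/{n}12.png",im[:,:,::-1]);np.savez(f"{n}12.npz",**c)
b=cv2.imread("pics/side12.png");cv2.imwrite("pics/side12z.png",cv2.resize(b[180:365,215:395],None,fx=3.2,fy=3.2,interpolation=cv2.INTER_CUBIC))
E
```

```text
t 16.83 q [ 0.021  0.602  1.419 -0.84   1.277  1.914] p [ 0.7011 -0.1445  0.1306] F [-0.6  0.9  0.1] gap -0.0
rel [-0.00012203  0.00780696 -0.01545329]
```

View pics/wrist12.png

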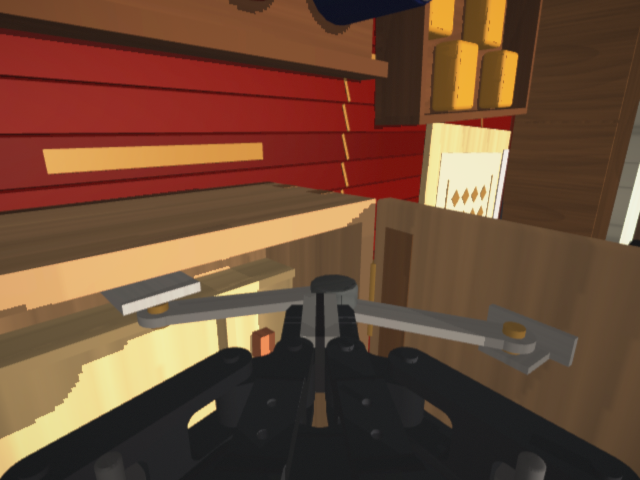

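View pics/side12z.png

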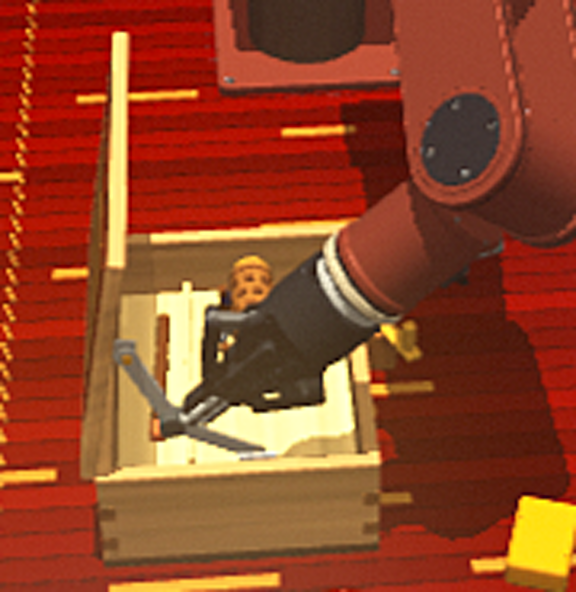

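The stay is clearly broken: both arms bend at the knee in both views, and the lid has leaned slightly inward. I'll plan the retreat and the lid push from behind.

```bash
cat >> tgt.py <<'E'
HY,HZ=-.2165,.105
def lidpt(al,rho,off=0):
    return np.array([0,HY+rho*np.cos(al)-(.012+off)*np.sin(al),HZ+rho*np.sin(al)+(.012+off)*np.cos(al)])
def lidpose(al,x,rho=.185,off=0,tau=None):
    tau=.5*al if tau is None else tau
    p=lidpt(al,rho,off);p[0]=x;return pose(p,frame([0,np.sin(tau),-np.cos(tau)],[1,0,0]))
E
python3 - <<'E'
from tgt import *
q=r.get_obs()["joint_positions"];T=cur()
T1=T.copy();T1[:3,3]+=[0,.05,.06];q,mx=follow(T1,q,8);print(1,np.round(q,2),np.round(mx,2))
for x in (.50,.56,.62):
  for sc in (0,.5):
    qq=q.copy()
    T2=pose([x,-.20,.46],frame([0,-.1,-1],[1,0,0]));qq,mx=follow(T2,qq,12);print(x,sc,2,np.round(qq,2),np.round(mx,2))
    T3=lidpose(np.radians(82),x,off=.06,tau=sc*np.radians(82));T3[2,3]+=0.1;qq,mx=follow(T3,qq,12);print(3,np.round(qq,2),np.round(mx,2))
    for al in (82,60,40,20,0):
        qq,mx=follow(lidpose(np.radians(al),x,tau=sc*np.radians(al)),qq,10);print(al,np.round(qq,2),np.round(mx,2))
E
```

```text
1 [ 0.09  0.55  1.37 -0.8   1.39  1.88] [0.11 0.09 0.09 0.06 0.18 0.05]
0.5 0 2 [-0.47 -0.06  1.41 -0.09  1.75  1.08] [0.89 0.98 0.46 0.73 0.67 0.86]
3 [-0.62  0.02  1.44 -0.    1.68  0.95] [0.17 0.1  0.04 0.1  0.07 0.14]
82 [-0.53 -0.02  1.67  0.    1.49  1.04] [0.11 0.08 0.32 0.   0.24 0.11]
60 [-0.42 -0.06  1.75  0.    1.45  1.16] [0.15 0.06 0.1  0.   0.04 0.15]
40 [-0.32 -0.07  1.83  0.    1.38  1.25] [0.12 0.01 0.1  0.   0.09 0.12]
20 [-0.25 -0.03  1.9   0.    1.28  1.32] [0.08 0.05 0.09 0.   0.13 0.08]
0 [-0.22  0.04  1.95  0.    1.15  1.35] [0.04 0.1  0.08 0.   0.15 0.04]
0.5 0.5 2 [-0.47 -0.06  1.41 -0.09  1.75  1.08] [0.89 0.98 0.46 0.73 0.67 0.86]
3 [-0.88  0.35  1.21  0.51  2.11  0.84] [0.59 0.47 0.25 0.74 0.38 0.45]
82 [-0.82  0.3   1.47  0.49  1.89  0.78] [0.07 0.09 0.35 0.04 0.26 0.08]
60 [-0.68  0.13  1.64  0.4   1.71  0.88] [0.19 0.24 0.23 0.11 0.22 0.15]
40 [-0.52  0.03  1.78  0.3   1.52  1.01] [0.2  0.15 0.18 0.14 0.22 0.18]
20 [-0.36 -0.    1.88  0.17  1.33  1.16] [0.2  0.07 0.14 0.18 0.23 0.22]
0 [-0.22  0.04  1.95  0.    1.15  1.35] [0.17 0.09 0.1  0.22 0.23 0.25
[... 1365 characters left out ...]
 1.31] [0.1  0.01 0.1  0.   0.09 0.1 ]
20 [-0.2   0.25  1.59  0.    1.3   1.37] [0.07 0.05 0.09 0.   0.12 0.07]
0 [-0.18  0.31  1.64  0.    1.19  1.39] [0.03 0.08 0.07 0.   0.13 0.03]
0.62 0.5 2 [-0.39  0.23  1.1  -0.09  1.77  1.16] [0.66 0.71 0.62 0.73 0.67 0.77]
3 [-0.76  0.59  0.88  0.59  2.12  1.01] [0.51 0.43 0.26 0.78 0.36 0.34]
82 [-0.7   0.53  1.17  0.56  1.9   0.93] [0.07 0.12 0.41 0.07 0.28 0.12]
60 [-0.57  0.38  1.34  0.44  1.71  1.  ] [0.18 0.22 0.24 0.15 0.23 0.12]
40 [-0.43  0.29  1.47  0.32  1.53  1.1 ] [0.17 0.13 0.17 0.16 0.22 0.15]
20 [-0.29  0.27  1.57  0.17  1.35  1.24] [0.16 0.05 0.14 0.19 0.22 0.18]
0 [-0.18  0.31  1.64  0.    1.19  1.39] [0.14 0.07 0.1  0.22 0.2  0.21]
```

drive_tool(increments=[0,0,-1,0,0,0,0,0,-1.5,0,0,0,0,0,-2,0,0,0,0,0,-2,0,0,0,0,1,-2,0,0,0,0,2,-2,0,0,0,0,2.5,-2.4,0,0,0,0,2.5,-2.4,0,0,0,0,2.5,-2.4,0,0,0,0,2.5,-2.4,0,0,0])

```text
t: 17.77
tcp_pos: [0.698, -0.0844, 0.3688]
ee_rot: [0.923, 0.004, -0.009, 0.385]
contact_force: [1.2, 0.8, -0.1]
finger_gap: 0.0001
```

```bash
python3 - <<'E'
from tgt import *
st()
T2=pose([.55,-.20,.45],frame([0,.2,-1],[1,0,0]));plan(T2,10)
c=calibration("side");im=read_camera("side");cv2.imwrite("pics/side13.png",im[:,:,::-1])
b=cv2.imread("pics/side13.png");cv2.imwrite("pics/side13z.png",cv2.resize(b[180:365,215:395],None,fx=3.2,fy=3.2,interpolation=cv2.INTER_CUBIC))
E
```

```text
t 17.77 q [ 0.105  0.427  1.198 -0.785  1.62   1.669] p [ 0.698  -0.0844  0.3688] F [ 1.2  0.8 -0.1] gap 0.0001
tot rot deg [56.6  1.1  0.4] dist cm 20.46
[-1.49, 1.41, -0.37, 5.66, 0.11, 0.04]
```

View pics/side13z.png

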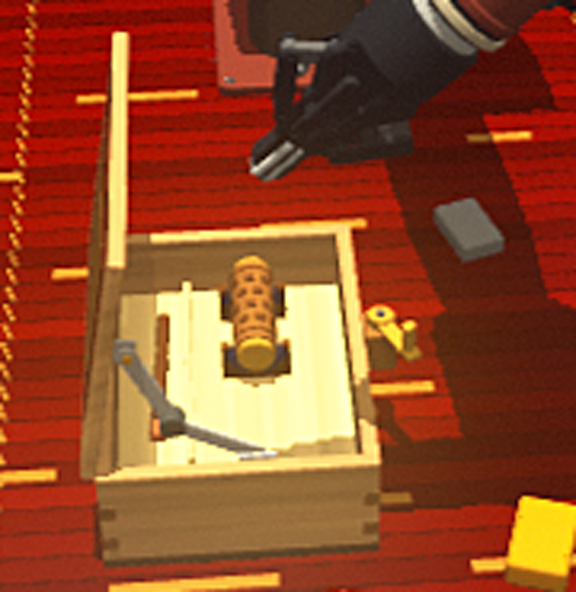

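The stay stays bent and the roller is still in place. I'll estimate the lid angle from its near top corner at about (251,263) while moving over the lid.

drive_tool(increments=[-1.5,1.4,-0.4,5.6,0.1,0,-1.5,1.4,-0.4,5.6,0.1,0,-1.5,1.4,-0.4,5.6,0.1,0,-1.5,1.4,-0.4,5.6,0.1,0,-1.5,1.4,-0.4,5.6,0.1,0,-1.5,1.4,-0.4,5.6,0.1,0,-1.5,1.4,-0.4,5.6,0.1,0,-1.5,1.4,-0.4,5.6,0.1,0,-1.5,1.4,-0.4,5.6,0.1,0,-1.5,1.4,-0.4,5.6,0.1,0])

```text
t: 18.65
tcp_pos: [0.5495, -0.1865, 0.4821]
ee_rot: [0.994, 0.021, 0.018, -0.109]
contact_force: [0.8, -0.8, -1.7]
finger_gap: -0.0004
```

```bash
python3 - <<'E'
from tgt import *
S=calibration("side");o,d=ray(S,(251,262.8));P=o+d*(.738-o[0])/d[0];print(P,np.degrees(np.arctan2(P[2]-HZ,P[1]-HY)))
st();T3=lidpose(np.radians(78),.55,off=.06);T3[2,3]+=.08;plan(T3,10)
q,mx=follow(T3,r.get_obs()["joint_positions"],10);print(np.round(q,2),np.round(mx,2),T3[:3,3])
E
```

```text
[ 0.738      -0.18518974  0.3203188 ] 81.72641077286943
t 18.65 q [-0.58   0.121  1.193  0.213  1.915  1.013] p [ 0.5495 -0.1865  0.4821] F [ 0.8 -0.8 -1.7] gap -0.0004
tot rot deg [26.5 -1.2  2.9] dist cm 11.86
[-0.03, 0.99, 0.67, 2.65, -0.12, 0.29]
[-0.81  0.41  1.15  0.51  2.05  0.89] [0.37 0.37 0.06 0.43 0.16 0.2 ] [ 0.55       -0.24846296  0.38092695]
```

drive_tool(increments=[0,1,0.65,2.6,-0.1,0.3,0,1,0.65,2.6,-0.1,0.3,0,1,0.65,2.6,-0.1,0.3,0,1,0.65,2.6,-0.1,0.3,0,1,0.65,2.6,-0.1,0.3,0,1,0.65,2.6,-0.1,0.3,0,1,0.65,2.6,-0.1,0.3,0,1,0.65,2.6,-0.1,0.3,0,1,0.65,2.6,-0.1,0.3,0,1,0.65,2.6,-0.1,0.3])

```text
t: 19.48
tcp_pos: [0.5501, -0.2552, 0.3974]
ee_rot: [0.943, 0.002, 0.01, -0.333]
contact_force: [-0.1, 0.1, -0.3]
finger_gap: -0.0
```

```bash
python3 - <<'E'
from tgt import *
st();T3=lidpose(np.radians(79),.55,off=.035);plan(T3,10);print(T3[:3,3])
T4=lidpose(np.radians(65),.55);plan(T4,20,T3)
for n in("top","side"):
    c=calibration(n);im=read_camera(n);cv2.imwrite(f"pics/{n}14.png",im[:,:,::-1])
b=cv2.imread("pics/side14.png");cv2.imwrite("pics/side14z.png",cv2.resize(b[130:365,175:395],None,fx=2.5,fy=2.5,interpolation=cv2.INTER_CUBIC))
E
```

```text
t 19.48 q [-0.817  0.406  1.128  0.527  2.066  0.895] p [ 0.5501 -0.2552  0.3974] F [-0.1  0.1 -0.3] gap -0.0
tot rot deg [ 0.6 -1.   0.6] dist cm 10.56
[-0.01, 0.43, 0.97, 0.06, -0.1, 0.06]
[ 0.55       -0.22733681  0.29556905]
tot rot deg [-7.  0.  0.] dist cm 8.02
[0.0, -0.26, 0.3, -0.35, 0.0, 0.0]
```

View pics/side14z.png

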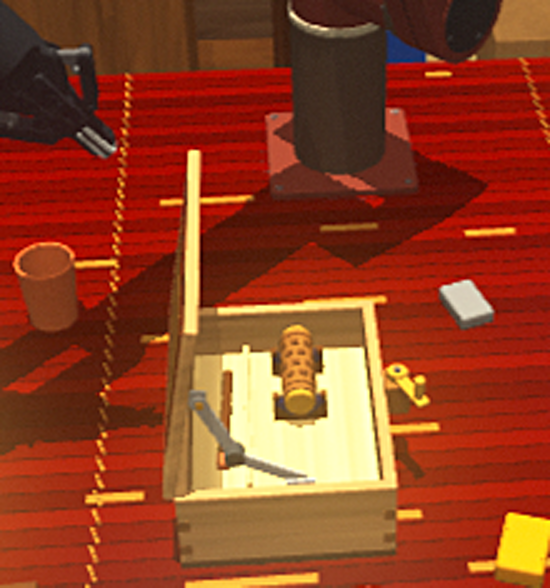

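drive_tool(increments=[0,0.4,1.0,0,-0.1,0,0,0.4,1.0,0,-0.1,0,0,0.4,1.0,0,-0.1,0,0,0.4,1.0,0,-0.1,0,0,0.4,1.0,0,-0.1,0,0,0.4,1.0,0,-0.1,0,0,0.4,1.0,0,-0.1,0,0,0.4,1.0,0,-0.1,0,0,0.4,1.0,0,-0.1,0,0,0.4,1.0,0,-0.1,0])

```text
t: 20.42
tcp_pos: [0.552, -0.2183, 0.2883]
ee_rot: [0.945, 0.008, 0.001, -0.328]
contact_force: [-0.1, -0.3, -0.1]
finger_gap: 0.0
```

```bash
cat >> tgt.py <<'E'
def inv(T):
    """equivalent al of tcp if touching: solve radius & angle"""
    v=T[1:3,3]-[HY,HZ];rr=np.hypot(*v);an=np.arctan2(v[1],v[0]);return np.degrees(an-np.arcsin(.012/rr)),np.sqrt(rr*rr-.012**2)
E
python3 - <<'E'
from tgt import *
st();T=cur();print(inv(T));
for al in(75,65,55): 
    T4=lidpose(np.radians(al),.55);print(al);plan(T4,10)
E
```

```text
t 20.42 q [-0.769  0.402  1.33   0.484  1.877  0.822] p [ 0.552  -0.2183  0.2883] F [-0.1 -0.3 -0.1] gap 0.0
(np.float64(86.81794475466519), np.float64(0.18292687902726087))
75
tot rot deg [-0.8  0.2  0.9] dist cm 3.82
[-0.02, -0.29, 0.25, -0.08, 0.02, 0.09]
65
tot rot deg [-5.8  0.1  0.9] dist cm 7.0
[-0.02, -0.5, 0.49, -0.58, 0.01, 0.09]
55
tot rot deg [-10.8   0.1   0.9] dist cm 10.12
[-0.01, -0.68, 0.75, -1.08, 0.01, 0.09]
```

drive_tool(increments=[0,-0.5,0.5,-0.6,0,0.1,0,-0.5,0.5,-0.6,0,0.1,0,-0.5,0.5,-0.6,0,0.1,0,-0.5,0.5,-0.6,0,0.1,0,-0.5,0.5,-0.6,0,0.1,0,-0.5,0.5,-0.6,0,0.1,0,-0.5,0.5,-0.6,0,0.1,0,-0.5,0.5,-0.6,0,0.1,0,-0.5,0.5,-0.6,0,0.1,0,-0.5,0.5,-0.6,0,0.1])

```text
t: 21.25
tcp_pos: [0.5513, -0.1445, 0.2738]
ee_rot: [0.963, -0.003, -0.001, -0.271]
contact_force: [1.0, -3.2, 0.1]
finger_gap: 0.0001
```

```bash
python3 - <<'E'
from tgt import *
st();T=cur();print(inv(T));
for al in(50,43): 
    T4=lidpose(np.radians(al),.55);print(al);plan(T4,10)
c=calibration("side");im=read_camera("side");cv2.imwrite("pics/side15.png",im[:,:,::-1])
b=cv2.imread("pics/side15.png");cv2.imwrite("pics/side15z.png",cv2.resize(b[130:365,175:395],None,fx=2.5,fy=2.5,interpolation=cv2.INTER_CUBIC))
E
```

```text
t 21.25 q [-0.648  0.253  1.501  0.435  1.726  0.922] p [ 0.5513 -0.1445  0.2738] F [ 1.  -3.2  0.1] gap 0.0001
(np.float64(63.14216442969394), np.float64(0.1831226849011335))
50
tot rot deg [-6.5  0.  -0.3] dist cm 4.24
[-0.01, -0.24, 0.35, -0.65, 0.0, -0.03]
43
tot rot deg [-10.    0.   -0.3] dist cm 6.47
[-0.01, -0.34, 0.55, -1.0, 0.0, -0.03]
```

View pics/side15z.png

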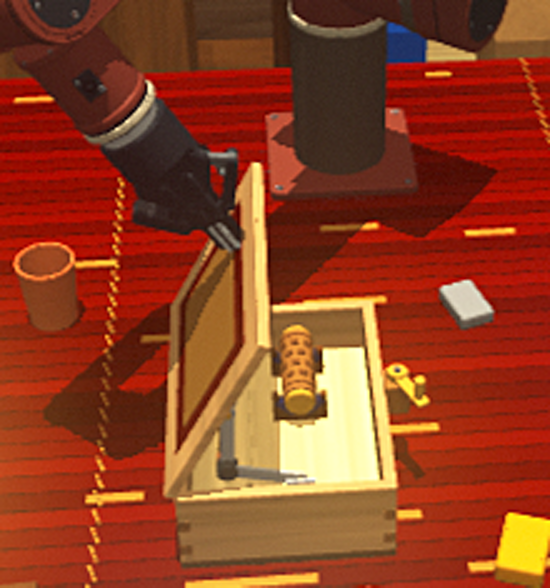

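The lid follows smoothly at about 3 N and is near 63 degrees. I'll continue.

drive_tool(increments=[0,-0.34,0.55,-1,0,0,0,-0.34,0.55,-1,0,0,0,-0.34,0.55,-1,0,0,0,-0.34,0.55,-1,0,0,0,-0.34,0.55,-1,0,0,0,-0.34,0.55,-1,0,0,0,-0.34,0.55,-1,0,0,0,-0.34,0.55,-1,0,0,0,-0.34,0.55,-1,0,0,0,-0.34,0.55,-1,0,0])

```text
t: 22.13
tcp_pos: [0.5514, -0.0817, 0.2373]
ee_rot: [0.984, -0.001, -0.001, -0.178]
contact_force: [-0.2, -2.1, -0.2]
finger_gap: -0.0004
```

```bash
python3 - <<'E'
from tgt import *
st();T=cur();print(inv(T));
for al in(25,20): 
    T4=lidpose(np.radians(al),.55);print(al);plan(T4,10)
E
```

```text
t 22.13 q [-0.48   0.14   1.647  0.316  1.529  1.052] p [ 0.5514 -0.0817  0.2373] F [-0.2 -2.1 -0.2] gap -0.0004
(np.float64(40.81494991186238), np.float64(0.1884494892838184))
25
tot rot deg [-8.   0.1 -0.2] dist cm 5.14
[-0.01, -0.14, 0.49, -0.8, 0.01, -0.02]
20
tot rot deg [-10.5   0.1  -0.2] dist cm 6.75
[-0.01, -0.18, 0.65, -1.05, 0.01, -0.02]
```

drive_tool(increments=[0,-0.18,0.62,-1,0,0,0,-0.18,0.62,-1,0,0,0,-0.18,0.62,-1,0,0,0,-0.18,0.62,-1,0,0,0,-0.18,0.62,-1,0,0,0,-0.18,0.62,-1,0,0,0,-0.18,0.62,-1,0,0,0,-0.18,0.62,-1,0,0,0,-0.18,0.62,-1,0,0,0,-0.18,0.62,-1,0,0])

```text
t: 22.97
tcp_pos: [0.5514, -0.0422, 0.1771]
ee_rot: [0.997, -0.0, -0.0, -0.083]
contact_force: [0.5, 0.1, -0.1]
finger_gap: 0.0001
```

```bash
python3 - <<'E'
from tgt import *
st();T=cur();print(inv(T));
for al in(5,0): 
    T4=lidpose(np.radians(al),.55,rho=.18);print(al);plan(T4,10)
c=calibration("side");im=read_camera("side");cv2.imwrite("pics/side16.png",im[:,:,::-1])
b=cv2.imread("pics/side16.png");cv2.imwrite("pics/side16z.png",cv2.resize(b[130:365,175:395],None,fx=2.5,fy=2.5,interpolation=cv2.INTER_CUBIC))
E
```

```text
t 22.97 q [-0.316  0.116  1.758  0.163  1.324  1.211] p [ 0.5514 -0.0422  0.1771] F [ 0.5  0.1 -0.1] gap 0.0001
(np.float64(18.817699093416), np.float64(0.18826429778135856))
5
tot rot deg [-7.1  0.1 -0.1] dist cm 4.46
[-0.01, 0.01, 0.45, -0.71, 0.01, -0.01]
0
tot rot deg [-9.6  0.1 -0.1] dist cm 6.04
[-0.01, -0.0, 0.6, -0.96, 0.01, -0.01]
```

View pics/side16z.png

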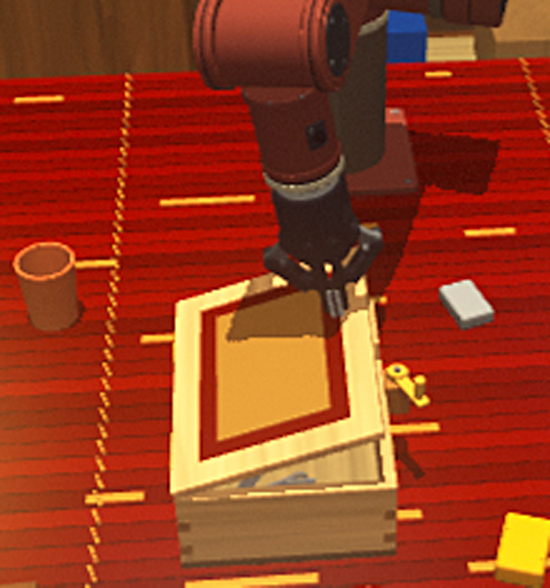

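drive_tool(increments=[0,0,0.45,-0.75,0,0,0,0,0.45,-0.75,0,0,0,0,0.45,-0.75,0,0,0,0,0.45,-0.75,0,0,0,0,0.45,-0.75,0,0,0,0,0.45,-0.75,0,0,0,0,0.45,-0.75,0,0,0,0,0.45,-0.75,0,0,0,0,0.45,-0.75,0,0,0,0,0.45,-0.75,0,0])

```text
t: 23.85
tcp_pos: [0.5504, -0.0363, 0.1263]
ee_rot: [1.0, -0.0, -0.002, -0.012]
contact_force: [0.1, 0.0, 0.3]
finger_gap: 0.0004
```

```bash
python3 - <<'E'
from tgt import *
st();T=cur();print(inv(T));
T4=lidpose(0,.55,rho=.18);plan(T4,10)
E
```

```text
t 23.85 q [-0.222  0.15   1.813  0.023  1.187  1.34 ] p [ 0.5504 -0.0363  0.1263] F [0.1 0.  0.3] gap 0.0004
(np.float64(2.9623616186577673), np.float64(0.18102356340444875))
tot rot deg [-1.3  0.2 -0. ] dist cm 0.93
[-0.0, 0.0, 0.09, -0.13, 0.02, -0.0]
```

drive_tool(increments=[0,0,0.15,-0.1,0,0,0,0,0.15,-0.1,0,0,0,0,0.15,-0.1,0,0,0,0,0.15,-0.1,0,0,0,0,0.15,-0.1,0,0,0,0,0.15,-0.1,0,0,0,0,0.1,-0.1,0,0,0,0,0.1,0,0,0,0,0,0.1,0,0,0,0,0,0,0,0,0])

```text
t: 24.68
tcp_pos: [0.5503, -0.0358, 0.1175]
ee_rot: [1.0, -0.0, -0.002, -0.004]
contact_force: [-0.7, 0.2, -0.4]
finger_gap: 0.0003
```

```bash
python3 - <<'E'
from tgt import *
st();T=cur();print(inv(T));
c=calibration("side");im=read_camera("side");cv2.imwrite("pics/side17.png",im[:,:,::-1])
b=cv2.imread("pics/side17.png");cv2.imwrite("pics/side17z.png",cv2.resize(b[210:365,225:395],None,fx=3.7,fy=3.7,interpolation=cv2.INTER_CUBIC))
E
```

```text
t 24.68 q [-0.213  0.161  1.819  0.009  1.168  1.355] p [ 0.5503 -0.0358  0.1175] F [-0.7  0.2 -0.4] gap 0.0003
(np.float64(0.1532477554528888), np.float64(0.18072507661234394))
```

View pics/side17z.png

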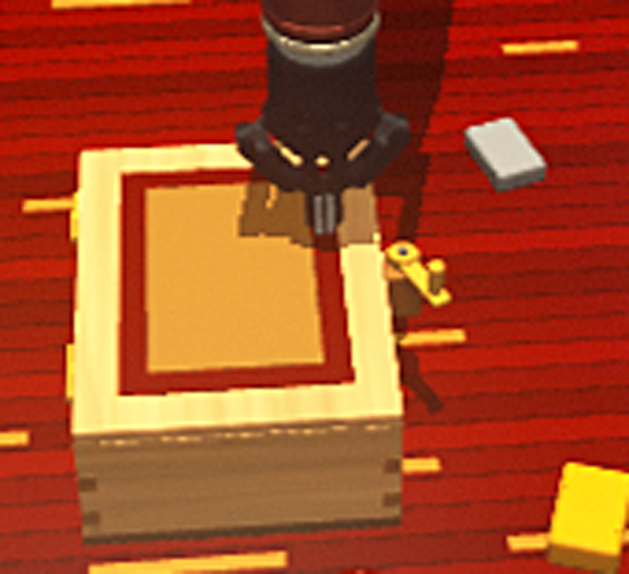

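The lid looks shut. I'll press a little more until I feel a firm stop.

drive_tool(increments=[0,0,0.1,0,0,0,0,0,0.1,0,0,0,0,0,0.1,0,0,0,0,0,0.1,0,0,0,0,0,0.1,0,0,0,0,0,0.1,0,0,0,0,0,0.1,0,0,0,0,0,0.1,0,0,0,0,0,0.1,0,0,0,0,0,0.1,0,0,0])

```text
t: 25.57
tcp_pos: [0.5508, -0.036, 0.117]
ee_rot: [1.0, -0.0, -0.002, -0.005]
contact_force: [-4.3, 1.3, 8.3]
finger_gap: -0.0002
```

```bash
python3 - <<'E'
from tgt import *
st();T=cur();print(inv(T));
E
```

```text
t 25.57 q [-0.213  0.163  1.818  0.009  1.167  1.355] p [ 0.5508 -0.036   0.117 ] F [-4.3  1.3  8.3] gap -0.0002
(np.float64(-0.009315166913161562), np.float64(0.18048563444285648))
```

The TCP is at 0.117 with 8 N, so the lid is firmly shut. Now I'll lift and go over the catch pin.

```bash
cat >> tgt.py <<'E'
CP=np.array([.5947,.0170])
def cpose(j,z,jaw,r=.042):
    p=[CP[0]+r*np.cos(j),CP[1]-r*np.sin(j),z]
    # jaw axis direction angle (deg), x_t = jaw+90
    b=np.radians(jaw+90);return pose(p,frame([0,0,-1],[np.cos(b),np.sin(b),0]))
E
python3 - <<'E'
from tgt import *
q=r.get_obs()["joint_positions"]
T=cpose(-.49,.19,-90);print(T[:3,3]);plan(T,10,straight=True)
q,mx=follow(T,q,10);print(np.round(q,2))
for j,w in((-.49,-90),(.2,-105),(.9,-130),(1.7,-150)):
    q,mx=follow(cpose(j,.13,w),q,10);print(np.round(q,2),np.round(mx,2))
E
```

```text
[0.63175798 0.03676629 0.19      ]
tot rot deg [-0.5  0.3 -0.1] dist cm 13.11
[0.81, -0.74, -0.73, -0.05, 0.03, -0.01]
[-0.07  0.27  1.55  0.    1.33  1.5 ]
[-0.07  0.33  1.6  -0.    1.22  1.5 ] [0.   0.08 0.07 0.   0.13 0.  ]
[-0.11  0.33  1.59  0.    1.22  1.72] [0.05 0.02 0.02 0.   0.   0.26]
[-0.15  0.3   1.63  0.    1.21  2.12] [0.05 0.05 0.06 0.   0.01 0.48]
[-0.18  0.23  1.71  0.    1.2   2.44] [0.04 0.09 0.1  0.   0.02 0.4 ]
```

drive_tool(increments=[0,0,-2,0,0,0,0,0,-2.5,0,0,0,0,0,-2.5,0,0,0,1.2,-1.0,-0.5,0,0,0,1.2,-1.1,0,0,0,0,1.2,-1.1,0,0,0,0,1.2,-1.1,0,0,0,0,1.2,-1.1,0,0,0,0,1.1,-1.0,0,0,0,0,1.0,-1.0,0,0,0,0], fingers=2.8)

```text
t: 26.4
tcp_pos: [0.6347, 0.0368, 0.1945]
ee_rot: [1.0, -0.003, -0.002, -0.004]
contact_force: [-0.1, -0.9, -0.7]
finger_gap: 0.0282
```

```bash
python3 - <<'E'
from tgt import *
st();plan(cpose(-.49,.13,-90),10)
c=calibration("wrist");im=read_camera("wrist");cv2.imwrite("pics/wrist18.png",im[:,:,::-1]);np.savez("wrist18.npz",**c)
b=read_camera("side");cv2.imwrite("pics/side18z.png",cv2.resize(b[210:365,225:395,::-1],None,fx=3.7,fy=3.7,interpolation=cv2.INTER_CUBIC))
print(proj(c,[.6318,.0368,.1495]),proj(c,[*CP,.1245]))
E
```

```text
t 26.4 q [-0.07   0.275  1.532  0.008  1.34   1.505] p [0.6347 0.0368 0.1945] F [-0.1 -0.9 -0.7] gap 0.0282
tot rot deg [-0.5  0.2 -0.4] dist cm 6.45
[-0.03, 0.0, 0.64, -0.05, 0.02, -0.04]
[320.76923887 279.17908627] [351.53788007 316.37975908]
```

View pics/wrist18.png

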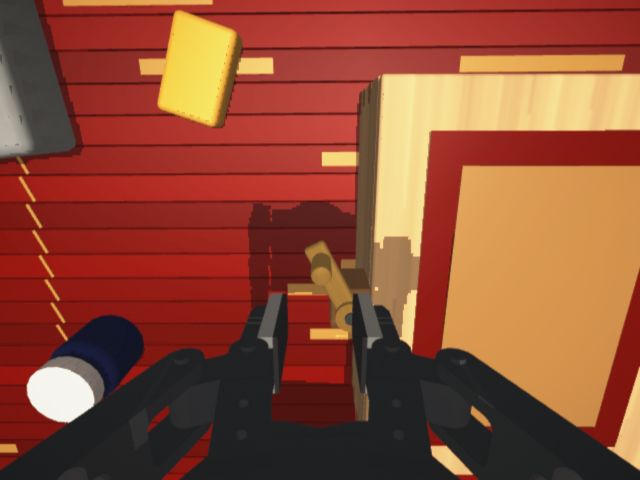

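View pics/side18z.png

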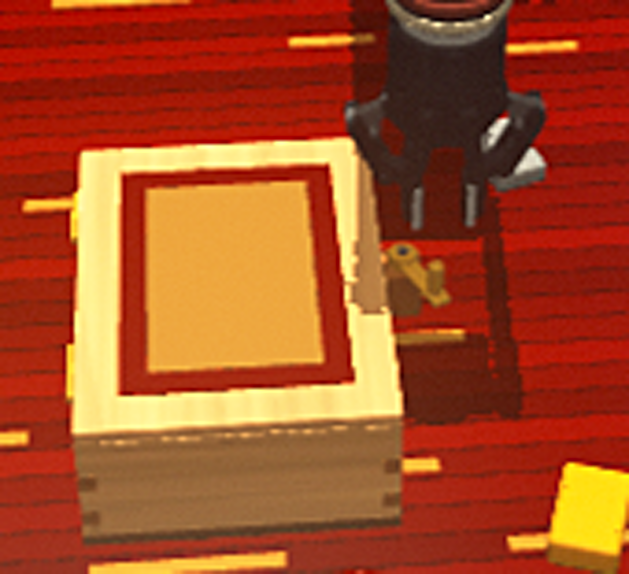

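The lid stays shut. The catch pin top is at about (322,271), midway between the open fingers. I'll descend straight down around it.

drive_tool(increments=[0,0,0.7,0,0,0,0,0,0.7,0,0,0,0,0,0.7,0,0,0,0,0,0.7,0,0,0,0,0,0.7,0,0,0,0,0,0.7,0,0,0,0,0,0.7,0,0,0,0,0,0.7,0,0,0,0,0,0.6,0,0,0,0,0,0,0,0,0])

```text
t: 27.33
tcp_pos: [0.6305, 0.035, 0.1227]
ee_rot: [1.0, -0.004, -0.005, -0.004]
contact_force: [-0.8, -0.9, -1.1]
finger_gap: 0.0281
```

```bash
python3 - <<'E'
from tgt import *
st()
c=calibration("wrist");im=read_camera("wrist");cv2.imwrite("pics/wrist19.png",im[:,:,::-1])
T0=cur()
for j,w in((-.15,-95),(.2,-105),(.55,-118),(.9,-130),(1.3,-142),(1.75,-150)):
    T1=cpose(j,.131,w);print(j,T1[:3,3]);plan(T1,5,T0);T0=T1
E
```

```text
t 27.33 q [-0.073  0.337  1.596  0.007  1.219  1.503] p [0.6305 0.035  0.1227] F [-0.8 -0.9 -1.1] gap 0.0281
-0.15 [0.63622839 0.0232764  0.131     ]
tot rot deg [-0.4  0.5  4.6] dist cm 1.5
[0.12, 0.23, -0.16, -0.08, 0.11, 0.91]
0.2 [0.6358628  0.00865589 0.131     ]
tot rot deg [ 0.  0. 10.] dist cm 1.46
[0.04, 0.29, 0.0, 0.0, 0.0, 2.0]
0.55 [ 0.63050603 -0.00495286  0.131     ]
tot rot deg [ 0.  0. 13.] dist cm 1.46
[-0.01, 0.29, 0.0, 0.0, 0.0, 2.6]
0.9 [ 0.62080762 -0.01589973  0.131     ]
tot rot deg [ 0.  0. 12.] dist cm 1.46
[-0.04, 0.29, 0.0, 0.0, 0.0, 2.4]
1.3 [ 0.60593495 -0.02346944  0.131     ]
tot rot deg [ 0.  0. 12.] dist cm 1.67
[-0.1, 0.32, 0.0, 0.0, 0.0, 2.4]
1.75 [ 0.58721367 -0.02432741  0.131     ]
tot rot deg [0. 0. 8.] dist cm 1.87
[-0.2, 0.32, 0.0, 0.0, 0.0, 1.6]
```

View pics/wrist19.png

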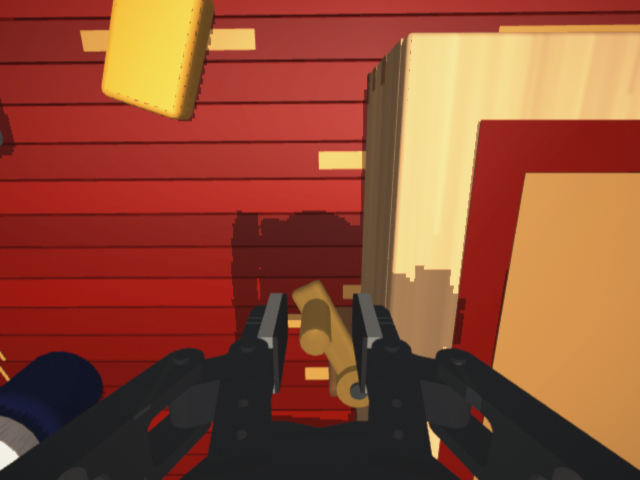

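The fingers straddle the pin at (314,330). The tip is a bit low at z = 0.123, so I'll raise it about 1 cm while starting the turn.

drive_tool(increments=[0,0,-0.4,0,0,0,0,0,-0.4,0,0,0,0.1,0.2,-0.1,0,0,1,0.1,0.3,0,0,0,1,0.1,0.3,0,0,0,1,0.1,0.3,0,0,0,1,0.05,0.3,0,0,0,2,0.05,0.3,0,0,0,2,0,0.3,0,0,0,2,0,0.3,0,0,0,2])

```text
t: 28.22
tcp_pos: [0.6376, 0.0108, 0.1368]
ee_rot: [0.993, -0.116, -0.001, -0.004]
contact_force: [1.2, -0.3, -0.7]
finger_gap: 0.0276
```

```bash
python3 - <<'E'
from tgt import *
st()
T0=cur();v=T0[:2,3]-CP;print("j",-np.arctan2(v[1],v[0]),np.hypot(*v))
for j,w in((.55,-118),(.9,-130),(1.3,-142),(1.75,-150)):
    T1=cpose(j,.131,w);print(j,T1[:3,3]);plan(T1,5,T0);T0=T1
E
```

```text
t 28.22 q [-0.111  0.33   1.577  0.01   1.237  1.69 ] p [0.6376 0.0108 0.1368] F [ 1.2 -0.3 -0.7] gap 0.0276
j 0.14301657605055093 0.0433704164735932
0.55 [ 0.63050603 -0.00495286  0.131     ]
tot rot deg [-0.5  0.2 14.6] dist cm 1.82
[-0.03, 0.35, 0.11, -0.09, 0.05, 2.93]
0.9 [ 0.62080762 -0.01589973  0.131     ]
tot rot deg [ 0.  0. 12.] dist cm 1.46
[-0.04, 0.29, 0.0, 0.0, 0.0, 2.4]
1.3 [ 0.60593495 -0.02346944  0.131     ]
tot rot deg [ 0.  0. 12.] dist cm 1.67
[-0.1, 0.32, 0.0, 0.0, 0.0, 2.4]
1.75 [ 0.58721367 -0.02432741  0.131     ]
tot rot deg [0. 0. 8.] dist cm 1.87
[-0.2, 0.32, 0.0, 0.0, 0.0, 1.6]
```

drive_tool(increments=[-0.05,0.35,0.1,0,0,2.8,-0.05,0.35,0.1,0,0,2.8,-0.05,0.35,0.1,0,0,2.8,-0.05,0.35,0.1,0,0,2.8,-0.05,0.35,0,0,0,2.8,-0.05,0.3,0,0,0,2.4,-0.05,0.3,0,0,0,2.4,-0.05,0.3,0,0,0,2.4,-0.05,0.3,0,0,0,2.4,-0.05,0.3,0,0,0,2.4])

```text
t: 29.05
tcp_pos: [0.622, -0.02, 0.1344]
ee_rot: [0.935, -0.354, 0.001, -0.006]
contact_force: [0.5, 0.2, -0.1]
finger_gap: 0.0281
```

```bash
python3 - <<'E'
from tgt import *
st()
T0=cur();v=T0[:2,3]-CP;print("j",-np.arctan2(v[1],v[0]),np.hypot(*v))
c=calibration("wrist");im=read_camera("wrist");cv2.imwrite("pics/wrist20.png",im[:,:,::-1])
for j,w in((1.3,-142),(1.8,-150)):
    T1=cpose(j,.131,w);print(j,T1[:3,3]);plan(T1,5,T0);T0=T1
E
```

```text
t 29.05 q [-0.165  0.292  1.628  0.012  1.216  2.126] p [ 0.622  -0.02    0.1344] F [ 0.5  0.2 -0.1] gap 0.0281
j 0.9359684029522648 0.04598505219791691
1.3 [ 0.60593495 -0.02346944  0.131     ]
tot rot deg [-0.7  0.2 10.5] dist cm 1.68
[-0.17, 0.28, 0.07, -0.14, 0.04, 2.1]
1.8 [ 0.58515751 -0.0239016   0.131     ]
tot rot deg [0. 0. 8.] dist cm 2.08
[-0.23, 0.35, 0.0, 0.0, 0.0, 1.6]
```

View pics/wrist20.png

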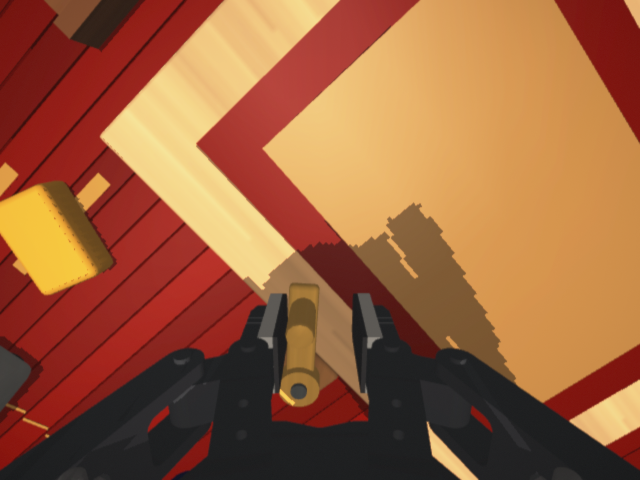

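The catch is turning well, with its bar over the lid's corner edge and the pin held between the pads. I'll finish the arc.

drive_tool(increments=[-0.17,0.28,0,0,0,2,-0.17,0.28,0,0,0,2,-0.17,0.28,0,0,0,2,-0.17,0.28,0,0,0,2,-0.17,0.28,0,0,0,2,-0.23,0.35,0,0,0,1.5,-0.23,0.35,0,0,0,1.5,-0.23,0.35,0,0,0,1.5,-0.23,0.35,0,0,0,1.5,-0.23,0.35,0,0,0,1.5])

```text
t: 29.93
tcp_pos: [0.5884, -0.0286, 0.1366]
ee_rot: [0.866, -0.5, 0.005, -0.008]
contact_force: [0.7, 0.4, -0.0]
finger_gap: 0.0279
```

```bash
python3 - <<'E'
from tgt import *
st()
T0=cur();v=T0[:2,3]-CP;print("j",-np.arctan2(v[1],v[0]),np.hypot(*v))
c=calibration("wrist");im=read_camera("wrist");cv2.imwrite("pics/wrist21.png",im[:,:,::-1]);np.savez("wrist21.npz",**c)
E
```

```text
t 29.93 q [-0.189  0.208  1.726  0.012  1.193  2.426] p [ 0.5884 -0.0286  0.1366] F [ 0.7  0.4 -0. ] gap 0.0279
j 1.707594948628997 0.046035071186716445
```

View pics/wrist21.png

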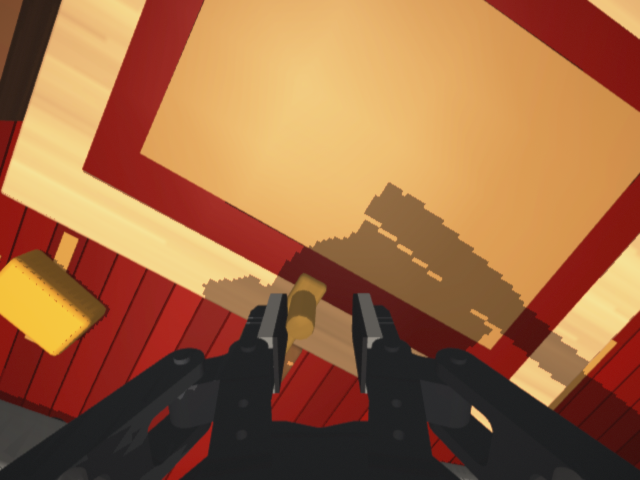

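The pin is at about (302,312), against the pushing pad, so the catch is near 1.55 rad. I'll withdraw straight up and check.

drive_tool(increments=[0,-0.2,0,0,0,0,0,0,-0.5,0,0,0,0,0,-1,0,0,0,0,0,-1.5,0,0,0,0,0,-2,0,0,0,0,0,-2,0,0,0,0,0,-2,0,0,0,0,0,-2,0,0,0,0,0,-2,0,0,0,0,0,-2,0,0,0])

```text
t: 30.82
tcp_pos: [0.5862, -0.0291, 0.2939]
ee_rot: [0.867, -0.498, 0.002, -0.006]
contact_force: [0.2, -0.1, 0.3]
finger_gap: 0.0283
```

```bash
python3 - <<'E'
from tgt import *
st()
for n in("side","wrist"):
    c=calibration(n);im=read_camera(n);cv2.imwrite(f"pics/{n}22.png",im[:,:,::-1]);np.savez(f"{n}22.npz",**c)
b=cv2.imread("pics/side22.png");cv2.imwrite("pics/side22z.png",cv2.resize(b[190:375,215:435],None,fx=3,fy=3,interpolation=cv2.INTER_CUBIC))
E
```

```text
t 30.82 q [-0.19   0.089  1.557  0.01   1.489  2.424] p [ 0.5862 -0.0291  0.2939] F [ 0.2 -0.1  0.3] gap 0.0283
```

View pics/side22z.png

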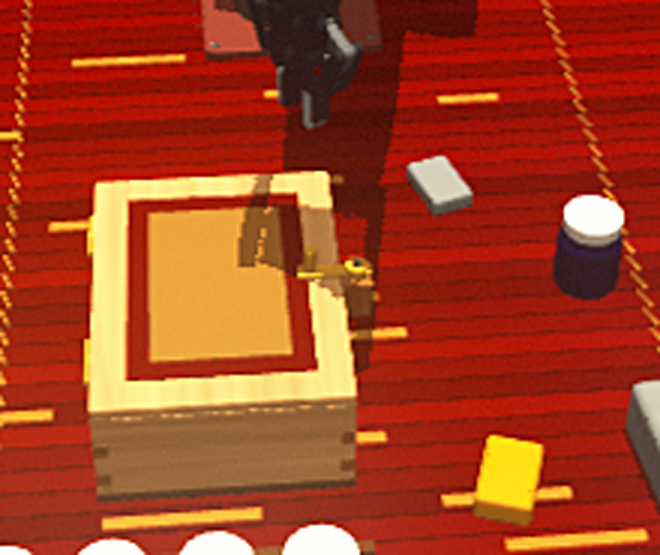

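View pics/wrist22.png

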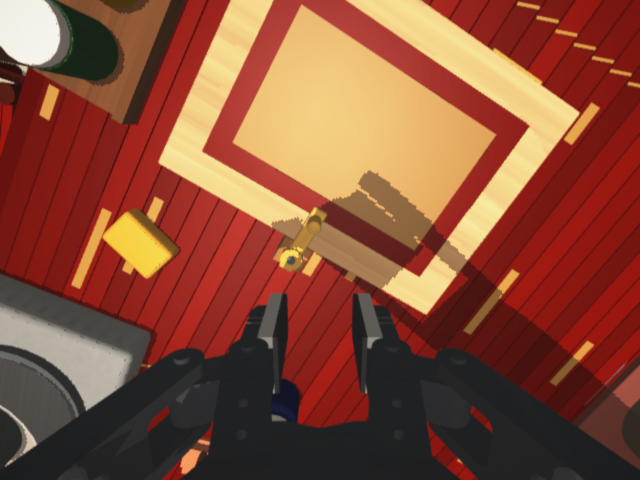

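Lid shut and the bar lies across its edge, from the pivot at (290,260) to the bar end at (319,212). I'll do a numeric check, then hand in.

```bash
python3 - <<'E'
from tgt import *
W=dict(np.load("wrist22.npz"));a_=onz(W,(290,260),.125);b_=onz(W,(319,211),.125);v=b_-a_
print(a_,b_,"catch",-np.arctan2(v[1],v[0]))
st()
r.job_done()
E
```

```text
[0.59586772 0.02010743 0.125     ] [ 0.59599515 -0.03353745  0.125     ] catch 1.568420885807835
t 30.92 q [-0.189  0.086  1.552  0.01   1.488  2.424] p [ 0.5884 -0.0295  0.2979] F [ 0.4 -0.7  0.6] gap 0.0282
the job is handed in; nothing more can be done
```

All the steps are done and the job was handed in at about 31 s of the 72 s allowed; no verdict comes back on handing in.

- **Roller:** I gripped it upright, tilted it over and lowered it onto the saddles until the weight came off the gripper, then opened the fingers. A picture after letting go showed it lying in both saddles, with its axis at y ≈ -0.086, matching the cradle. It still looked in place before the lid closed over it, but I could not see it after that.
- **Stay:** I pressed the knuckle at its knee until both arms were clearly bent in the pictures. I did not measure the knee angle itself.
- **Lid:** I pushed it from behind at roughly 0.45 rad/s. It ended against a firm stop, with the fingertips at the shut lid's top height (0.117 m) under about 8 N, and the last pictures show it closed. The force read near zero during the last 20 degrees or so, so contact may have been light there.
- **Catch:** I turned it only after the lid was down. The last wrist picture measures it at about 1.57 rad.

When I handed in, the gripper was clear above the chest. I saw no bystander moved in the views I took, but did not measure each one. The only disagreement was in the camera estimates of the chest position, by 2 to 5 mm. The small moves also missed their targets by several millimetres at times, which I corrected step by step.

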